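Hang the lamp head on the gem stand's bent rail

TASK

The lamp head of the gem viewing stand lies on its back. Stand it upright on the bench and let go, then take it again by the grip on top, thread it onto the open end of the stand's bent rail with its lens facing the stone, and slide it round the bend to the rubber stop so that the spring latch clicks behind it. Give it a light tug back to check that the latch holds, then let go and leave it hanging there; do not disturb the stone, the pill jar or the tweezers.

Things in the scene. Friction and masses are not known exactly. Their poses are not given: they have to be found in the camera images.
- lamp: Loose lamp head, 140 mm tall, 0.28 kg; frame when upright: origin under the foot's centre, z up through the grip, x out of the lens, y along the bore. Black case 52 (x) x 40 (y) x 56 mm, mass centre 38 mm up. At the start it lies on the case's flat back, lens up, origin 26 mm above the bench, grip to the robot's right and rather towards it (z axis 100 to 140 deg clockwise of world x).
- stand: Gem viewing stand, fixed; origin on the bench under the centre of the rail's bend. Base plate 12 mm thick, x -55 to 105, y -55 to 180 mm. Rail: steel rod 12 mm thick, level, axis 120 mm above the bench: from the tip (-110, -61) along +y to (-110, 0), quarter bend of 110 mm radius about the origin to (0, 110), then along +x to the post (x = 61). Nothing of it is above 132 mm.
- rail_tip (a point): the rounded open end of the rail, on its axis, 120 mm above the bench
- rail_lead (a point): point on the rail's axis, on the straight piece 41 mm in from the tip
- rail_bend (a point): point on the rail's axis, half way round the bend
- rail_home (a point): on the rail's axis at (30, 110): where the middle of the lamp's bore is when home, its tube 2 mm clear of the rubber stop (x = 48) ahead and 2 mm clear of the latch's square back (x = 12) behind. With the lens to the stone the lamp's x axis is the stand's -y here, and the stand's +x at the tip.
- lamp_bore (a point): middle of the bore, 78 mm above the foot, in an aluminium tube along the lamp's y above the case: 32 mm long, 34 mm outside, bore 18 mm
- lamp_lens (a point): centre of the lens face, 28 mm above the foot and 36 mm in front of the middle; the lens ring, 37 mm across, stands 10 mm out of the case
- lamp_grip (a point): point in the black grip with orange ribs on top of the lamp, 120 mm above the foot; the grip is 28 mm (lamp's x) by 16 mm (y) and reaches from 95 to 140 mm above the foot; axes as the lamp's
- latch (a joint): brass spring latch bolt: 0 = sprung out, up to 0.013 m pushed back (stand's +y). The spring gives 2.6 N when out, about 6 N when pushed back. Its bevel faces the coming lamp (about 5 to 12 N along the rail to pass), its back is square and does not give way to a pull.
- latch_nose (a point): tip of the latch bolt, on the outside of the rail, 9 mm from its axis when sprung out; the carrier it slides in stands at y = 143 to 165, x = -29 to 89 mm of the stand, top at 132 mm
- stage (a point): centre, at (30, 0) mm of the stand, of the white round stage (72 mm across, top 60 mm above the bench) in the hollow of the bend
- gem: purple polished stone, 26 x 36 x 17 mm, lying loose on the stage
- jar: amber pill jar with white cap, 42 x 58 mm, standing behind the stand; origin under it
- tweezers: steel tweezers, 115 mm long, lying behind the work; origin at their middle

How it is judged (in metres and radians):
On the way, in this order (a step that is already met when the one before it is completed fails the run):
1. the lamp stands upright on the bench, let go (angle between lamp's own z axis and vertical below 0.1 rad and height (world z) of lamp below 0.02 m and linear speed of lamp below 0.03 m/s and contact force between the fingers and lamp below 0.1 N), for 0.2 s.
2. the lamp's tube is threaded on the straight end of the rail (y of lamp_bore in the frame of stand between -0.045 and 0.01 m and x of lamp_bore in the frame of stand between -0.116 and -0.104 m and height (world z) of lamp_bore between 0.113 and 0.127 m and angle between the y axis of lamp and the y axis of stand, either way round below 0.35 rad), for 0.05 s.
3. the lamp is up at the stop, the latch has sprung out behind it and nothing pulls on the latch yet (distance between lamp_bore and rail_home below 0.008 m and value of joint latch below 0.002 m and contact force between latch and lamp below 1 N), for 0.1 s.
4. tugged back, the lamp pulls on the latch with 2 N or more and is held (contact force between latch and lamp above 2 N and x of lamp_bore in the frame of stand below 0.0295 m and distance between lamp_bore and rail_home below 0.008 m and value of joint latch below 0.002 m), for 0.04 s.
At the end, for the whole second after the job is handed in: the lamp hangs still and upright (within 0.2 rad) on the rail between latch and stop (bore within 8 mm of home), lens towards the stone (lens within 95 mm of the stage's middle, seen from above), the latch sprung out (within 2 mm), the stone still on its stage (distance between lamp_bore and rail_home below 0.008 m and value of joint latch below 0.002 m and horizontal distance between lamp_lens and stage below 0.095 m and angle between lamp's own z axis and vertical below 0.2 rad and linear speed of lamp below 0.03 m/s and distance of gem from where it was at the start of the episode below 0.015 m); the robot touches nothing.
It fails at once if the stone on the stage is disturbed (moved 15 mm) (distance of gem from where it was at the start of the episode above 0.015 m).
It fails at once if jar or tweezers are pushed by 20 mm or more (distance of any of jar, tweezers from where it was at the start of the episode above 0.02 m).
It also fails if it takes over 67 s, if anything falls off the work surface, if the arm or the gripper's body presses on something with over 40 N, if the wrist force passes 120 N, or if a joint passes its speed limit or range.

ROBOT

A 6-joint arm with a two-finger parallel gripper is mounted at the origin on a cart in front of the work surface, level with it; the furniture and walls round the work are solid. World frame = base frame: x ahead of the robot, y to its left, z up, the work surface at z = 0. Lengths are in mm, angles in rad, forces in N, time in s.
With the tool pointing down it reaches from about 350 to 950 mm from the base axis. Payload 17.4 kg.
Tool frame: the origin (TCP) lies midway between the tips of the shut fingers; the grasp point (between the pads) lies 19 mm behind it; y points along the fingers, z is the direction in which the jaws open and shut, and the axes are right-handed (so a half turn about y gives the same grasp; the last joint's range is limited). The gripper opens to 93 mm and grips with 3 to 60 N. Pads are 15 mm wide; open, the fingers measure 128 mm over their backs; the gripper's body (75 mm by 188 mm) begins 65 mm behind the grasp point.
Start: joints at [-1.371, 0.116, 1.442, -0, 1.584, -0.038], TCP at [158.996, -656.013, 218.646] pointing down, gripper open.
Joint ranges: [-2.83, 2.83], [-0.83, 2.19], [0.07, 2.5], [-1.14, 4.28], [0.01, 3], [-2.97, 2.97]. Speed limits (rad/s): [1.89, 1.89, 2.22, 3.14, 3.14, 3.14].

INTERFACE

Orientations are given as a rotation vector (axis times angle).
In Python, from workcell import robot gives the robot as it stands.
- The arm moves only by the shell command python3 -m creep 'ROWS'. ROWS is JSON, a list of rows, each a list of 5 numbers: the shift along the tool's x, y, z in m, then the turn about the tool's y in degrees, then the opening, from -1 (shut) to 1 (fully open), so that 0 is half open. In form: [[dx, dy, dz, turn, fingers], ...]. A call has 1 to 5 rows; each row shifts and turns the pose as measured when the row begins, along the tool's axes as they then stand; what a row does not reach is not made up. A row lasts 1/8 s, in which the tool goes at most 62.5 mm and 10.7 degrees, less where a joint would pass 70% of its speed; a pose out of reach is approached as far as the arm can. A call is refused whole if a number of a shift passes 0.0625 or a number of a turn 10.7, either way. A call with a gripper value outside its range is refused whole. The fingers move at their own pace and stop on an object; the grip force is fixed at half the most. Time passes only in rows, so rows that do not move let the fingers close. It gives the time, the measured TCP pose, the force and the opening at its end, in the units of the state.
- robot.get_obs(): the state, without advancing time (a new reading comes with each control period).
- robot.read_camera(name): name is "side" or "top"; returns (picture, depth): 480x640x3 uint8, blue, green, red; 480x640 float32, mm along the optical axis (not along the pixel's ray), 0 where there is no reading.
- robot.get_calibration(name): a dict with "fx", "fy", "cx", "cy" (pixels), "dist" ([k1, k2, p1, p2, k3] as OpenCV has them; the pictures are not rectified), "R" (3x3) and "t" (3): a world point X has camera coordinates R X + t. Camera axes: x right, y down, z forward; pixel columns grow to the right and rows downward; lengths in mm; the calibration is good to about 2 mm. A picture is of the moment at which its call begins. get_calibration takes no time and is no camera call.
- robot.finish_job(): hands the job in, once; it reports no verdict.
The state is a dict: "t": time; "joint_positions": joint angles; "dq": joint speeds; "joint_efforts": joint torques, N m; "ee_pos": TCP position; "eef_rot": TCP orientation; "ft_force": force on the tool from outside, world axes, zero at the start; "ft_torque": the same for the moment, N m; "opening": opening from 0.0 (shut) to 1.0 (fully open).
Only numpy, scipy, OpenCV 4.12 (cv2) and the standard library are available. Lean on these libraries where they do the work, as an engineer would, in place of code of your own. Each camera call takes 0.05 s, during which the arm holds its last target.

## Working session

There is one attempt and no reset: what is moved stays moved. The work goes in short steps, Python scripts to look and compute and a shell command to move; the robot and the scene stay as the last step left them, time stands still between calls to the robot, and variables do not carry over. Pictures are saved under pics/ and viewed, and the job is handed in when it is done.

```bash
ls; mkdir -p pics; python3 - <<'E'
from workcell import robot
import cv2,numpy as np
o=robot.get_obs();print({k:np.round(v,3).tolist() for k,v in o.items()})
for n in("side","top"):
    p,d=robot.read_camera(n);c=robot.get_calibration(n)
    cv2.imwrite(f"pics/{n}0.png",p);np.save(f"pics/{n}0d.npy",d)
    print(n,{k:np.round(v,3).tolist() for k,v in c.items()})
E
```

```text
pics
{'t': 0.0, 'joint_positions': [-1.371, 0.116, 1.442, -0.0, 1.584, -0.038], 'dq': [0.001, 0.001, 0.0, -0.002, -0.0, 0.0], 'joint_efforts': [-0.001, -72.126, -62.261, 0.078, 0.024, -0.0], 'ee_pos': [158.93, -655.806, 217.881], 'eef_rot': [-0.25, 2.097, -2.094], 'ft_force': [0.131, 0.157, 0.043], 'ft_torque': [-0.028, 0.029, -0.055], 'opening': 1.0}
side {'fx': 579.186, 'fy': 579.186, 'cx': 321.61, 'cy': 238.638, 'dist': [0.053, 0.0, 0.0, 0.0, 0.0], 'R': [[1.0, 0.015, -0.024], [-0.013, -0.497, -0.868], [-0.025, 0.868, -0.496]], 't': [-613.311, 72.879, 984.944]}
top {'fx': 480.257, 'fy': 480.257, 'cx': 315.432, 'cy': 236.113, 'dist': [-0.107, 0.0, 0.0, 0.0, 0.0], 'R': [[-0.015, -1.0, 0.026], [-0.997, 0.013, -0.078], [0.078, -0.027, -0.997]], 't': [-86.693, 639.228, 914.71]}
```

View pics/side0.png

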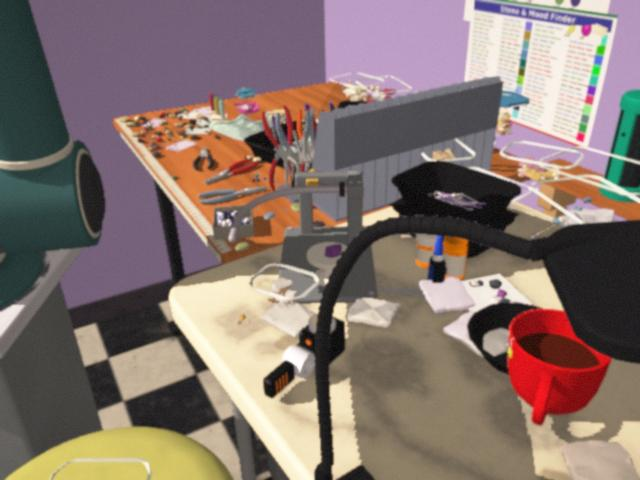

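View pics/top0.png

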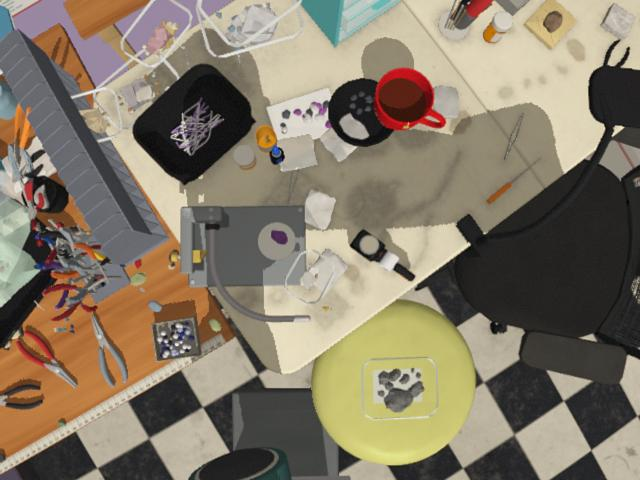

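The top view shows the lamp on its back at about (370,245) with its grip end near (405,272). The stand's rail tip is at about (308,319), the bend at about (220,280) and the gem at (279,238). Next I'll turn these into world positions.

```bash
cat > h.py <<'E'
import numpy as np,cv2
from workcell import robot
def cal(n):
    c=robot.get_calibration(n);K=np.array([[c['fx'],0,c['cx']],[0,c['fy'],c['cy']],[0,0,1.]])
    return K,np.array(c['dist'],float),np.array(c['R'],float),np.array(c['t'],float)
def ray(n,px):
    K,D,R,t=cal(n);u=cv2.undistortPoints(np.array(px,float).reshape(-1,1,2),K,D).reshape(-1,2)
    d=np.c_[u,np.ones(len(u))]@R; return -R.T@t,d
def onz(n,px,z):
    o,d=ray(n,px);s=(z-o[2])/d[:,2];return o+d*s[:,None]
def wd(n,px,dep):
    o,d=ray(n,px);return o+d*np.array([dep[int(p[1]),int(p[0])] for p in px])[:,None]
def cloud(n,dep,x0,y0,x1,y1):
    v,u=np.mgrid[y0:y1,x0:x1];px=np.c_[u.ravel(),v.ravel()]
    return px,wd(n,px,dep)
def proj(n,X):
    K,D,R,t=cal(n);return cv2.projectPoints(np.array(X,float).reshape(-1,1,3),cv2.Rodrigues(R)[0],t,K,D)[0].reshape(-1,2)
def st():
    o=robot.get_obs();return o
E
python3 - <<'E'
from h import *
p=cv2.imread('pics/top0.png');a=cv2.resize(p[185:345,160:360],None,fx=4,fy=4,interpolation=cv2.INTER_CUBIC)
b=cv2.resize(p[215:295,335:435],None,fx=7,fy=7,interpolation=cv2.INTER_CUBIC)
cv2.imwrite('pics/c1.png',a[:600]);cv2.imwrite('pics/c2.png',b)
s=cv2.imread('pics/side0.png');cv2.imwrite('pics/c3.png',cv2.resize(s[160:400,190:390],None,fx=3,fy=2.5))
d=np.load('pics/top0d.npy')
for q in[(300,319),(279,238),(280,300),(200,260),(330,210),(370,243),(400,268),(388,260),(207,213)]:
    print(q,wd('top',[q],d).round(1)[0])
E
```

```text
(300, 319) [486.5 -63.8 124.4]
(279, 238) [631.5 -26.5  75.6]
(280, 300) [513.1 -23.5  -1.2]
(200, 260) [590.9 108.9 127.8]
(330, 210) [ 691.1 -125.6   12.1]
(370, 243) [ 620.7 -197.    64.7]
(400, 268) [ 572.9 -257.3   42.5]
(388, 260) [ 588.7 -234.4   41.9]
(207, 213) [672.3  95.6 134.2]
```

View pics/c1.png

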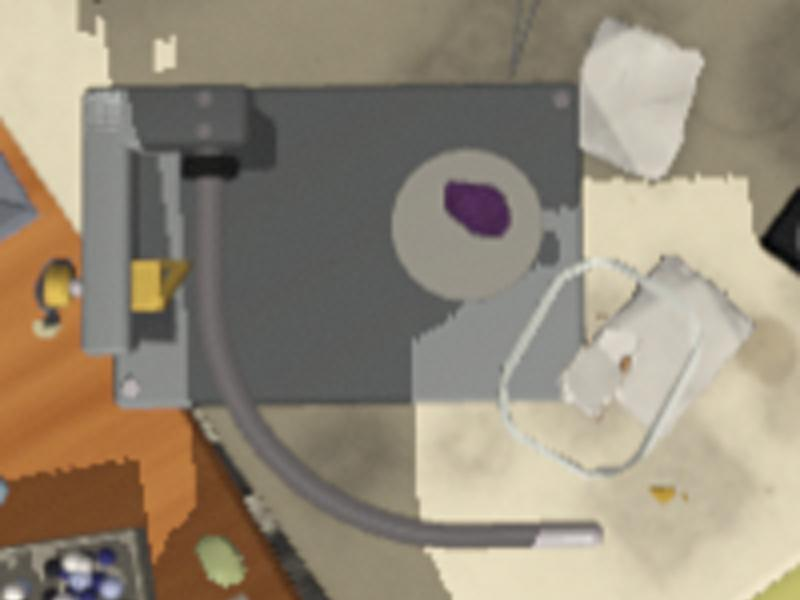

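View pics/c2.png

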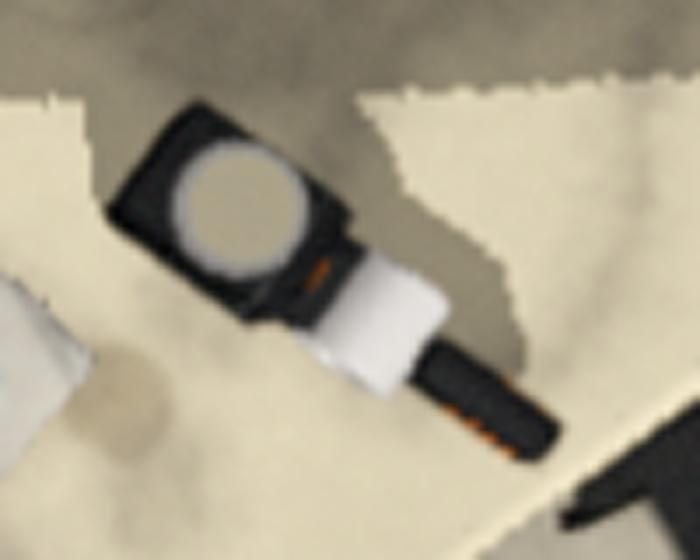

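View pics/c3.png

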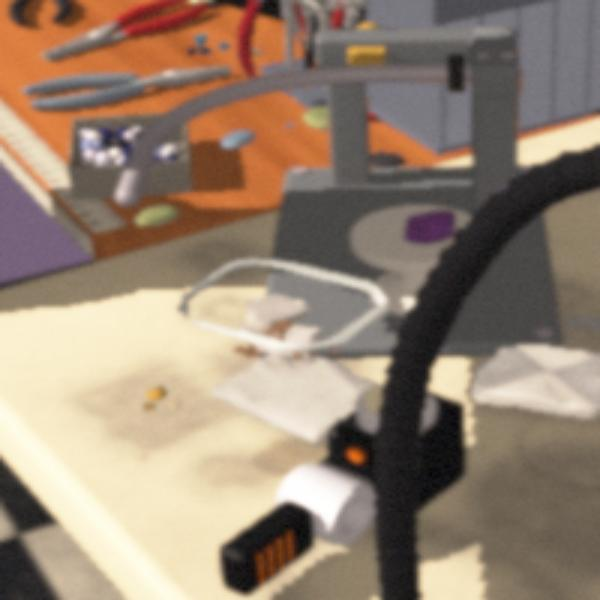

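```bash
python3 - <<'E'
from h import *
d=np.load('pics/top0d.npy');ds=np.load('pics/side0d.npy')
for n,D,pts in(('top',d,[(470,230),(500,222),(540,198),(580,165),(600,135),(620,95),(405,90),(240,157),(500,125)]),('side',ds,[(322,470),(322,400),(326,340),(340,270),(370,235),(420,224),(470,228),(530,250),(600,280)])):
    print(n)
    for q in pts: print(q,wd(n,[q],D).round(0)[0])
# obstacle cloud above z=60 within x 300..900,y -500..200
for n,D in(('top',d),('side',ds)):
    px,P=cloud(n,D,0,0,640,480);ok=(D.ravel()>0)&(P[:,2]>60)&(P[:,0]>250)&(P[:,0]<850)&(P[:,1]>-600)&(P[:,1]<250)
    Q=P[ok];H={}
    for q in Q:
        k=(int(q[0]//50*50),int(q[1]//50*50));H[k]=max(H.get(k,0),int(q[2]))
    print(n,H)
# rail points from top: z near 126
px,P=cloud('top',d,180,190,330,340)
m=(P[:,2]>112)&(P[:,2]<140)
im=np.zeros((480,640),np.uint8);im[px[m][:,1],px[m][:,0]]=255;cv2.imwrite('pics/m1.png',cv2.resize(im[185:335,160:360],None,fx=4,fy=4))
E
```

```text
top
(470, 230) [ 648. -410.   10.]
(500, 222) [ 665. -481.   -4.]
(540, 198) [ 759. -718. -284.]
(580, 165) [ 850. -839. -278.]
(600, 135) [ 853. -720.    2.]
(620, 95) [ 807. -520.  354.]
(405, 90) [ 923. -276.   57.]
(240, 157) [790.  48.  58.]
(500, 125) [ 873. -492.   -3.]
side
(322, 470) [ 622. -432.   65.]
(322, 400) [ 624. -431.  156.]
(326, 340) [ 629. -429.  222.]
(340, 270) [ 642. -437.  297.]
(370, 235) [ 663. -449.  334.]
(420, 224) [ 695. -467.  352.]
(470, 228) [ 724. -484.  358.]
(530, 250) [ 756. -504.  353.]
(600, 280) [ 786. -534.  351.]
top {(800, -500): 362, (800, -550): 361, (800, -600): 358, (750, -500): 360, (750, -550): 359, (750, -600): 352, (800, 0): 110, (800, 200): 111, (800, -250): 92, (800, -300): 93, (800, 50): 110, (800, 150): 80, (800, 100): 80, (800, -50): 89, (800, -350): 63, (700, -500): 361, (700, -550): 354, (750, 50): 111, (750, 200): 109, (750, -50): 89, (750, 100): 112, (750, 0): 63, (750, 150): 110, (650, -500): 356, (700, 150): 110, (700, 100): 109, (650, -450): 351, (700, 200): 208, (650, 200): 218, (650, 100): 136, (650, 50): 136, (600, -4
[... 648 characters left out ...]
: 133, (700, 150): 108, (650, 50): 135, (700, 100): 108, (600, 50): 133, (750, 100): 108, (550, 50): 128, (800, 150): 76, (500, 50): 128, (750, 50): 109, (800, 50): 108, (800, 100): 80, (500, 0): 127, (450, 0): 128, (800, 0): 109, (450, -50): 127, (650, -500): 356, (650, -450): 349, (700, -500): 359, (800, -500): 359, (750, -500): 358, (450, -100): 127, (750, 0): 60, (750, -50): 88, (800, -50): 88, (800, -550): 357, (750, -550): 357, (600, -450): 321, (600, 0): 62, (700, -550): 355, (600, -50): 78, (650, 0): 61, (550, 0): 60, (550, -50): 61, (650, -50): 61, (600, -100): 61, (750, -600): 352, (600, -200): 64, (550, -200): 61, (600, -250): 64, (800, -250): 90, (800, -300): 93, (800, -350): 69}
```

View pics/m1.png

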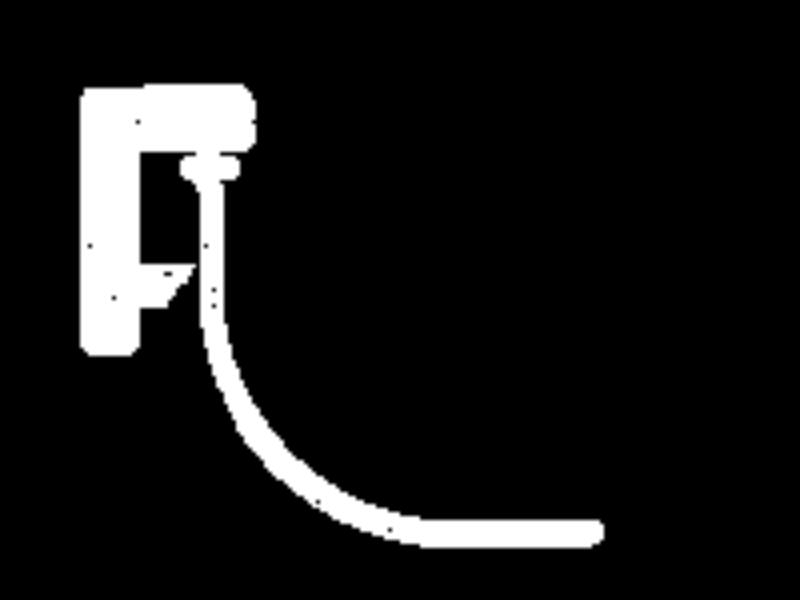

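```bash
python3 - <<'E'
from h import *
d=np.load('pics/top0d.npy');ds=np.load('pics/side0d.npy')
def fit(P):
    return cv2.fitLine(P[:,:2].astype(np.float32),cv2.DIST_HUBER,0,.01,.01).ravel()
for n,D in(('top',d),('side',ds)):
    px,P0=cloud(n,D,0,0,640,480)
    m=(P0[:,2]>112)&(P0[:,2]<133)
    # re-intersect at z: use measured cloud xy
    P=P0 
    a=P[m&(P[:,0]<500)&(P[:,0]>460)&(P[:,1]>-90)&(P[:,1]<-20)]
    b=P[m&(P[:,1]>70)&(P[:,1]<93)&(P[:,0]>585)&(P[:,0]<635)]
    la,lb=fit(a),fit(b)
    ya=np.arctan2(la[1],la[0]);yb=np.arctan2(lb[1],lb[0])
    print(n,len(a),len(b),la.round(3),lb.round(3),'yaw',np.degrees(ya)%180-90,np.degrees(yb)%180)
    print(' tip ymin',a[:,1].min(),'x rng a',a[:,0].min(),a[:,0].max(),'b y',b[:,1].min(),b[:,1].max())
    yaw=(np.degrees(ya)%180-90+((np.degrees(yb)+90)%180-90))/2
    # corner
    A=np.array([[la[2],-lb[2]],[la[3],-lb[3]]]);s=np.linalg.solve(A,lb[:2]-la[:2]);c=la[:2]+la[2:]*s[0]
    y=np.radians(yaw);R=np.array([[np.cos(y),-np.sin(y)],[np.sin(y),np.cos(y)]])
    print(' corner',c,'yaw',yaw,'origin',c-R@[-110,110],'tip',c+R@[0,-171])
    # plane z=120 rays from mask
    L=P0[(P0[:,0]>540)&(P0[:,0]<680)&(P0[:,1]>-290)&(P0[:,1]<-160)&(P0[:,2]>18)]
    k=(P0[:,0]>540)&(P0[:,0]<680)&(P0[:,1]>-290)&(P0[:,1]<-160)&(P0[:,2]>18)
    f=fit(L);q=L[:,:2]@f[2:];print(' lamp',f.round(3),np.degrees(np.arctan2(f[3],f[2])),'centroid',L[:,:2].mean(0))
    ax=f[2:]*(1 if f[3]<0 else -1);q=(L[:,:2]-f[:2])@ax;print(' ends',f[:2]+ax*q.min(),f[:2]+ax*q.max(),q.max()-q.min())
    r=cv2.minAreaRect(L[:,:2].astype(np.float32));print(' rect',r)
p=cv2.imread('pics/top0.png')
hsv=cv2.cvtColor(p,cv2.COLOR_BGR2HSV)
o,_=ray('top',[(0,0)]);print(o,ray('side',[(0,0)])[0])
# lens circle: bright disc in lamp
_,P0=cloud('top',d,0,0,640,480);Z=P0[:,2].reshape(480,640)
m=((Z>58)&(Z<72));m[:215]=0;m[:, :345]=0;m[270:]=0;m[:,400:]=0
v,u=np.nonzero(m);print('lens',u.mean(),v.mean(),len(u),onz('top',[(u.mean(),v.mean())],62))
E
```

```text
top 247 171 [ 1.60000e-02  1.00000e+00  4.88623e+02 -5.06190e+01] [ 1.00000e+00 -1.30000e-02  6.10572e+02  8.74310e+01] yaw -0.9031677 179.25536
 tip ymin -81.28118053641948 x rng a 482.5303413751929 494.02007063030703 b y 83.31159079913137 92.78900117006562
 corner [4.690976  0.5155451] yaw -0.82390213 origin [ 113.09787655 -111.05480337] tip [   2.23211422 -170.46677107]
 lamp [ 5.71000e-01  8.21000e-01  5.95368e+02 -2.23075e+02] -20.540174 centroid [ 600.27670179 -216.73772329]
 ends [ 2.31109630e+08 -8.65930985e+07] [ 2.54514785e+08 -9.53626376e+07] 39312.066365657374
 rect ((593.4486083984375, -228.68283081054688), (138.00625610351562, 40.56967544555664), 53.5522575378418)
side 195 210 [ 2.40000e-02  1.00000e+00  4.88538e+02 -5.67450e+01] [1.00000e+00 2.00000e-02 6.10444e+02 8.55820e+01] yaw -1.373352 1.1744314
 tip ymin -81.84332611734533 x rng a 481.40294683864744 493.19103840759954 b y 79.16377622375853 92.51922936643678
 corner [4.377501   0.49403656] yaw -0.0994606 origin [ 114.18638654 -109.69675009] tip [   4.08065969 -170.50570863]
 lamp [   0.681    0.732  592.623 -242.991] -22.294924 centroid [ 593.41867015 -236.5732813 ]
 ends [ 2.32024679e+08 -9.51362395e+07] [ 2.54626837e+08 -1.04403721e+08] 38139.205150493886
 rect ((591.2196655273438, -227.97152709960938), (141.26715087890625, 40.75608444213867), 48.705448150634766)
[565.06582255 -70.22323307 963.63498698] [ 639.03153868 -809.0384794   537.28210184]
lens 369.0782918149466 244.82918149466192 281 [[ 617.41215542 -195.51290554   62.        ]]
```

```bash
python3 - <<'E'
from h import *
d=np.load('pics/top0d.npy');ds=np.load('pics/side0d.npy')
def fit(P):
    return cv2.fitLine(P[:,:2].astype(np.float32),cv2.DIST_HUBER,0,.01,.01).ravel()
for n,D in(('top',d),('side',ds)):
    px,P=cloud(n,D,0,0,640,480)
    m=(P[:,2]>112)&(P[:,2]<133)
    a=P[m&(P[:,0]<500)&(P[:,0]>460)&(P[:,1]>-90)&(P[:,1]<-20)]
    b=P[m&(P[:,1]>70)&(P[:,1]<100)&(P[:,0]>605)&(P[:,0]<640)]
    if n=='side': b=P[m&(P[:,1]>79)&(P[:,1]<96)&(P[:,0]>605)&(P[:,0]<640)]
    la,lb=fit(a),fit(b);va,vb=la[:2],lb[:2];la,lb=la[2:],lb[2:]
    if va[1]<0:va=-va
    if vb[0]<0:vb=-vb
    y1=np.degrees(np.arctan2(-va[0],va[1]));y2=np.degrees(np.arctan2(vb[1],vb[0]))
    s=np.linalg.solve(np.c_[va,-vb],lb-la);c=la+va*s[0]
    print(n,'yaws',y1,y2,'b yrange',b[:,1].min(),b[:,1].max(),'tip meas',a[a[:,1].argmin()])
    for yaw in(y1,0):
        y=np.radians(yaw);R=np.array([[np.cos(y),-np.sin(y)],[np.sin(y),np.cos(y)]])
        print(' origin',c-R@[-110,110],'tip',c+R@[0,-171])
    for zl,zh in((18,48),(18,200)):
        L=P[(P[:,0]>540)&(P[:,0]<680)&(P[:,1]>-290)&(P[:,1]<-160)&(P[:,2]>zl)&(P[:,2]<zh)]
        r=cv2.minAreaRect(L[:,:2].astype(np.float32));print(' rect',np.round(cv2.boxPoints(r),1).tolist(),r)
    # grip/tube only
    g=P[(P[:,1]<-238)&(P[:,1]>-275)&(P[:,0]>540)&(P[:,0]<600)&(P[:,2]>30)&(P[:,2]<60)]
    f=fit(g);print(' grip',len(g),f,np.degrees(np.arctan2(f[1],f[0])),g.mean(0))
# base plate corners from z~12 top view
_,P=cloud('top',d,0,0,640,480);Z=P[:,2].reshape(480,640)
K=((Z>8)&(Z<18)).astype(np.uint8);K[:,:180]=0;K[:,306:]=0;K[300:]=0;K[:200]=0
v,u=np.nonzero(K)
X=onz('top',np.c_[u,v],12);print('plate x',np.percentile(X[:,0],[0,1,99,100]),'y',np.percentile(X[:,1],[0,1,99,100]))
e=[]
for r in range(215,280,4):
    q=np.nonzero(K[r])[0]
    if len(q):e.append(onz('top',[(q.max()+.5,r)],12)[0])
e=np.array(e);print(e[:,:2].round(1).tolist())
# stage
K=((Z>54)&(Z<66)).astype(np.uint8);K[:,:240]=0;K[:,320:]=0
c,_=cv2.findContours(K,0,2);c=max(c,key=cv2.contourArea);(cx,cy),r=cv2.minEnclosingCircle(c);print('stage',onz('top',[(cx,cy)],60),r)
c,_=cv2.findContours(((Z>66)&(Z<85)&(np.indices(Z.shape)[1]<320)&(np.indices(Z.shape)[1]>250)).astype(np.uint8),0,2)
E
```

```text
top yaws -0.90316015 -1.8415457 b yrange 83.76246539120474 98.40825595819153 tip meas [491.25856953 -81.28118054 122.68489794]
 origin [599.11418972 -20.33692207] tip [488.16634301 -79.59547353]
 origin [600.86172485 -18.61671448] tip [490.86172485 -79.61671448]
 rect [[536.2999877929688, -272.20001220703125], [568.7999877929688, -296.20001220703125], [650.7999877929688, -185.1999969482422], [618.2999877929688, -161.1999969482422]] ((593.5179443359375, -228.73403930664062), (138.00625610351562, 40.397308349609375), 53.5522575378418)
 rect [[536.0999755859375, -272.1000061035156], [568.7999877929688, -296.20001220703125], [650.7999877929688, -185.1999969482422], [618.0999755859375, -161.10000610351562]] ((593.4486083984375, -228.68283081054688), (138.00625610351562, 40.56967544555664), 53.5522575378418)
 grip 237 [   0.7793439    0.6265964  574.9769    -256.12238  ] 38.799454 [ 575.80108064 -255.05159018   39.35411211]
side yaws -1.3733436 -1.4397852 b yrange 79.51500660086401 91.22306739413273 tip meas [486.2241553  -81.84332612 121.10136655]
 origin [599.36739609 -23.4663544 ] tip [
[... 455 characters left out ...]
 [622.5, -161.5]] ((591.2196655273438, -227.97152709960938), (141.26715087890625, 40.75608444213867), 48.705448150634766)
 grip 554 [   0.75342023    0.6575393   579.04834    -255.9694    ] 41.11247 [ 578.91454067 -254.80925433   38.58548382]
plate x [538.66671357 544.10453109 699.29727582 700.97861133] y [-75.75564055 -73.42896652 147.64610883 157.63002987]
[[681.6, -76.5], [673.5, -76.4], [665.5, -76.3], [657.6, -74.2], [649.5, -76.1], [641.6, -76.0], [633.6, -73.9], [625.6, -75.8], [617.7, -75.7], [609.8, -71.6], [601.8, -75.5], [593.9, -75.4], [586.0, -75.3], [578.1, -75.2], [570.2, -75.1], [562.3, -71.0], [554.5, -63.0]]
stage [[626.67393899 -20.69990067  60.        ]] 19.04494857788086
```

```bash
python3 - <<'E'
from h import *
p=cv2.imread('pics/top0.png');d=np.load('pics/top0d.npy')
g=p.max(2);_,P=cloud('top',d,0,0,640,480);Z=P[:,2].reshape(480,640)
u,v=np.meshgrid(np.arange(640),np.arange(480))
box=(u>335)&(u<418)&(v>215)&(v<284)
lamp=((Z>15)&box)
dark=lamp&(g<70)
n,lab,stt,cen=cv2.connectedComponentsWithStats(dark.astype(np.uint8),connectivity=8)
for i in range(1,n):
    if stt[i,4]>40:
        m=lab==i;X=onz('top',np.c_[u[m],v[m]],26+14)
        r=cv2.minAreaRect(X[:,:2].astype(np.float32));print(stt[i],cen[i],r)
        q,w=np.linalg.eigh(np.cov(X[:,:2].T));print(' pca',np.degrees(np.arctan2(w[1,1],w[0,1])),X.mean(0),q)
bright=lamp&(g>120)
n,lab,stt,cen=cv2.connectedComponentsWithStats(bright.astype(np.uint8))
for i in range(1,n):
    if stt[i,4]>40:
        print('bright',stt[i],cen[i],onz('top',[cen[i]],62)[0],onz('top',[cen[i]],40)[0])
print(P[(lamp&(u>395)).ravel()].max(0),P[(lamp&(u>395)).ravel()].min(0))
E
```

```text
[350 230  37  32 367] [368.15258856 247.22343324] ((615.7134399414062, -198.43084716796875), (64.74420166015625, 42.12983703613281), 53.13534164428711)
 pca 55.71668284797055 [ 614.08643661 -196.68118519   40.        ] [166.16910479 511.3941176 ]
[394 263  21  18 158] [403.62025316 271.5       ] ((565.818115234375, -265.7326354980469), (42.46119689941406, 15.099090576171875), 56.47980499267578)
 pca 53.72421456349852 [ 566.05673494 -264.74959197   40.        ] [ 16.943447   147.50769094]
bright [360 236  19  18 270] [368.96296296 244.41111111] [ 618.20609366 -195.31184605   62.        ] [ 619.50272254 -198.36402296   40.        ]
bright [370 251  30  21 266] [388.07894737 261.27067669] [ 585.82380815 -230.9261532    62.        ] [ 586.33030544 -234.8473234    40.        ]
[596.20993653 -70.22323307 963.63498698] [ 549.20711754 -285.30375398   18.03745336]
```

```bash
python3 - <<'E'
from h import *
from scipy.spatial.transform import Rotation as Ro
o=robot.get_obs();R=Ro.from_rotvec(o['eef_rot']).as_matrix();print(R.round(3));print('jaw yaw',np.degrees(np.arctan2(R[1,2],R[0,2])),'j1',np.degrees(o['joint_positions'][0]))
E
```

```text
[[-0.972 -0.     0.236]
 [-0.236  0.001 -0.972]
 [-0.    -1.    -0.001]]
jaw yaw -76.37697675824435 j1 -78.54258923920975
```

```bash
cat >> h.py <<'E'
from scipy.spatial.transform import Rotation as Ro
def pose():
    o=robot.get_obs();R=Ro.from_rotvec(o['eef_rot']).as_matrix()
    return np.array(o['ee_pos']),R,np.degrees(np.arctan2(R[1,2],R[0,2])),o
def plan(p,yaw,targets,f):
    "targets: list of (x,y,z,yaw,n) straight pieces -> suggested rows"
    p=np.array(p,float);out=[]
    for x,y,z,yw,n in targets:
        q0=p.copy();y0=yaw
        for i in range(n):
            q=q0+(np.array([x,y,z])-q0)*(i+1)/n; ny=y0+(yw-y0)*(i+1)/n
            D=q-p;a=np.radians(yaw);zt=np.array([np.cos(a),np.sin(a),0]);xt=np.array([np.sin(a)*1.0,-np.cos(a),0])
            yt=np.array([0,0,-1.]);xt=np.cross(yt,zt)
            out.append([round(float(D@xt)/1000,4),round(float(D@yt)/1000,4),round(float(D@zt)/1000,4),round(-(ny-yaw),1),f])
            p=q;yaw=ny
    for i in range(0,len(out),5):print(str(out[i:i+5]).replace(' ',''))
def show():
    p,R,y,o=pose();print('t',round(o['t'],2),'p',p.round(1),'yaw',round(y,1),'F',np.round(o['ft_force'],1),'op',round(o['opening'],3),'j',np.round(o['joint_positions'],2),'tilt',R[:,1].round(3));return p,y
E
python3 - <<'E'
from h import *
p,y=show();plan(p,y,[(566,-264.5,150,-36.5,10)],1)
E
```

```text
t 0.1 p [ 158.9 -655.8  218. ] yaw -76.4 F [ 0.7  0.2 -0. ] op 0.999 j [-1.37  0.12  1.44 -0.    1.58 -0.04] tilt [-0.     0.001 -1.   ]
[[-0.0488,0.0068,-0.0284,np.float64(-4.0),1],[-0.0506,0.0068,-0.025,np.float64(-4.0),1],[-0.0523,0.0068,-0.0214,np.float64(-4.0),1],[-0.0536,0.0068,-0.0177,np.float64(-4.0),1],[-0.0547,0.0068,-0.0139,np.float64(-4.0),1]]
[[-0.0556,0.0068,-0.0101,np.float64(-4.0),1],[-0.0561,0.0068,-0.0062,np.float64(-4.0),1],[-0.0564,0.0068,-0.0023,np.float64(-4.0),1],[-0.0564,0.0068,0.0016,np.float64(-4.0),1],[-0.0562,0.0068,0.0055,np.float64(-4.0),1]]
```

```bash
sed -i 's/round(-(ny-yaw),1)/round(float(yaw-ny),1)/' h.py; python3 -m creep '[[-0.049,0.007,-0.028,-4,1],[-0.051,0.007,-0.025,-4,1],[-0.052,0.007,-0.021,-4,1],[-0.054,0.007,-0.018,-4,1],[-0.055,0.007,-0.014,-4,1]]'; python3 - <<'E'
from h import *
p,y=show();plan(p,y,[(566,-264.5,120,-36.5,7)],1)
E
```

```text
t: 0.72
ee_pos: [365.5, -455.5, 180.1]
eef_rot: [-0.575, 1.888, -1.881]
ft_force: [0.7, -1.1, -0.1]
opening: 1.001
t 0.72 p [ 365.5 -455.5  180.1] yaw -56.1 F [ 0.7 -1.1 -0.1] op 1.001 j [-0.94 -0.07  1.69  0.    1.52  0.04] tilt [-0.001  0.003 -1.   ]
[[-0.039,0.0086,-0.0067,-2.8,1],[-0.0393,0.0086,-0.0048,-2.8,1],[-0.0395,0.0086,-0.0028,-2.8,1],[-0.0396,0.0086,-0.0009,-2.8,1],[-0.0395,0.0086,0.001,-2.8,1]]
[[-0.0395,0.0086,0.003,-2.8,1],[-0.0393,0.0086,0.0049,-2.8,1]]
```

```bash
python3 -m creep '[[-0.039,0.0086,-0.0067,-2.8,1],[-0.0393,0.0086,-0.0048,-2.8,1],[-0.0395,0.0086,-0.0028,-2.8,1],[-0.0396,0.0086,-0.001,-2.8,1],[-0.0395,0.0086,0.001,-2.8,1]]';python3 -m creep '[[-0.0395,0.0086,0.003,-2.8,1],[-0.0393,0.0086,0.005,-2.8,1],[0,0,0,0,1]]'; python3 - <<'E'
from h import *
p,y=show()
im,d=robot.read_camera('top');np.save('pics/t1.npy',d);cv2.imwrite('pics/t1.png',cv2.resize(im[170:330,280:480],None,fx=4,fy=3.75))
im,d=robot.read_camera('side');cv2.imwrite('pics/s1.png',cv2.resize(im[220:420,200:440],None,fx=3.3,fy=3))
plan(p,y,[(566,-264.5,60,-36.5,2)],1)
E
```

```text
t: 1.35
ee_pos: [512.4, -311.3, 135.0]
eef_rot: [-0.775, 1.724, -1.715]
ft_force: [-0.1, -0.1, -0.6]
opening: 1.001
t: 1.72
ee_pos: [571.6, -251.7, 115.4]
eef_rot: [-0.851, 1.656, -1.644]
ft_force: [-0.5, 1.2, -0.9]
opening: 0.997
t 1.73 p [ 571.6 -251.7  115.4] yaw -35.5 F [-0.5  1.2 -0.9] op 0.997 j [-0.46  0.06  1.67  0.    1.42  0.16] tilt [-0.005  0.005 -1.   ]
[[0.0068,0.0277,0.0015,0.5,1],[0.0068,0.0277,0.0015,0.5,1]]
```

View pics/t1.png

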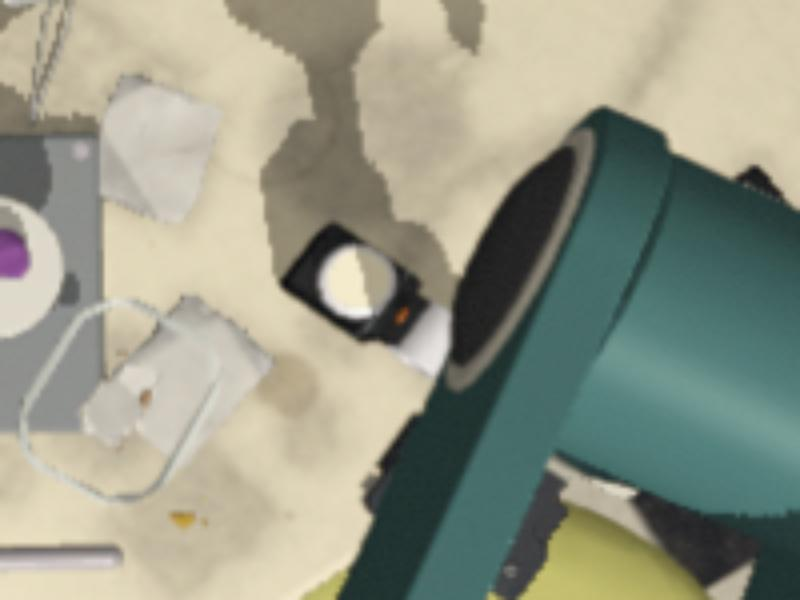

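View pics/s1.png

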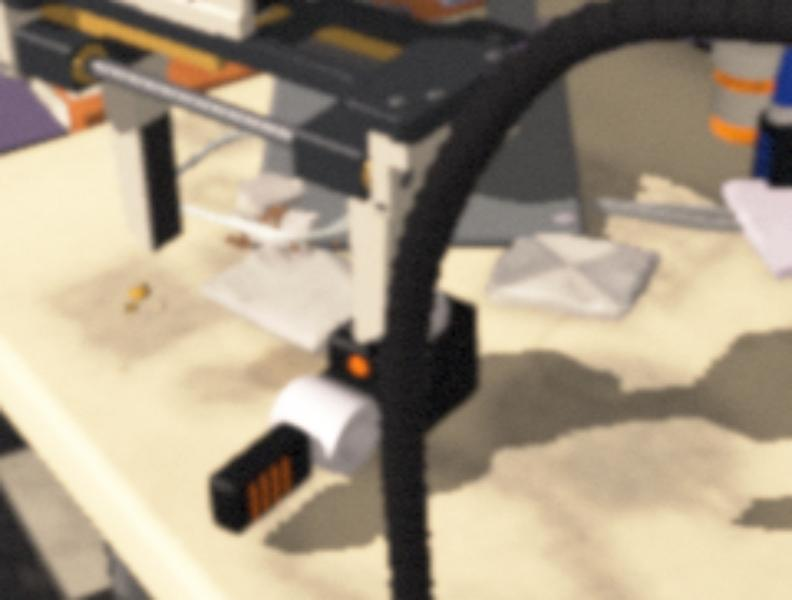

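```bash
python3 -m creep '[[0.0068,0.028,0.0015,0.5,1],[0.0068,0.028,0.0015,0.5,1],[0,0,0,0,1]]'; python3 - <<'E'
from h import *
p,y=show();plan(p,y,[(566,-264.5,10,-36.5,2)],1)
E
```

```text
t: 2.2
ee_pos: [563.3, -268.8, 60.5]
eef_rot: [-0.833, 1.67, -1.663]
ft_force: [0.3, 0.4, 0.5]
opening: 0.997
t 2.2 p [ 563.3 -268.8   60.5] yaw -36.9 F [0.3 0.4 0.5] op 0.997 j [-0.49  0.1   1.73  0.    1.32  0.16] tilt [-0.002  0.003 -1.   ]
[[-0.0026,0.0253,-0.0002,-0.2,1],[-0.0026,0.0253,-0.0002,-0.2,1]]
```

```bash
python3 -m creep '[[-0.002,0.025,0,0,1],[-0.001,0.022,0,0,1],[0,0,0,0,1]]'; python3 - <<'E'
from h import *
p,y=show()
im,d=robot.read_camera('side');cv2.imwrite('pics/s2.png',cv2.resize(im[220:420,200:440],None,fx=3.3,fy=3))
E
```

```text
t: 2.58
ee_pos: [565.6, -268.1, 16.2]
eef_rot: [-0.829, 1.668, -1.667]
ft_force: [-0.2, -0.5, -0.9]
opening: 0.997
t 2.58 p [ 565.6 -268.1   16.2] yaw -37.1 F [-0.2 -0.5 -0.9] op 0.997 j [-0.48  0.14  1.76  0.    1.25  0.16] tilt [ 0.001  0.001 -1.   ]
```

View pics/s2.png

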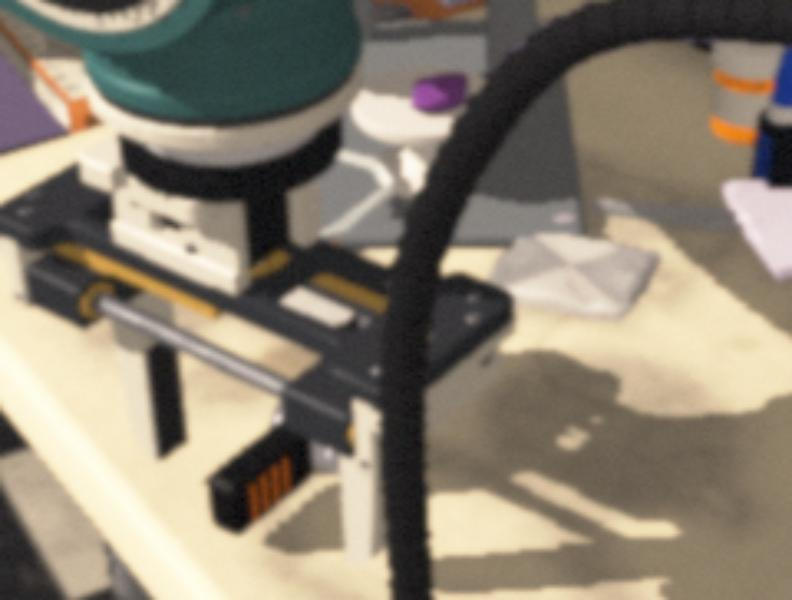

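```bash
python3 -m creep '[[0,0.007,-0.001,0,1],[0,0,0,0,-1],[0,0,0,0,-1],[0,0,0,0,-1],[0,0,0,0,-1]]';python3 -m creep '[[0,0,0,0,-1],[0,0,0,0,-1]]'; python3 - <<'E'
from h import *
show()
E
```

```text
t: 3.25
ee_pos: [566.5, -268.4, 12.9]
eef_rot: [-0.826, 1.663, -1.669]
ft_force: [-0.8, 0.3, -0.1]
opening: 0.62
t: 3.5
ee_pos: [566.5, -268.4, 12.9]
eef_rot: [-0.826, 1.663, -1.669]
ft_force: [0.8, -0.4, -0.3]
opening: 0.403
t 3.5 p [ 566.5 -268.4   12.9] yaw -37.0 F [ 0.8 -0.4 -0.3] op 0.403 j [-0.48  0.14  1.76  0.    1.24  0.16] tilt [ 0.006 -0.001 -1.   ]
```

```bash
python3 -m creep '[[0,0.004,0,0,-1],[0,0,0,0,-1],[0,0,0,0,-1],[0,0,0,0,-1],[0,0,0,0,-1]]'; python3 - <<'E'
from h import *
show()
E
```

```text
t: 4.12
ee_pos: [566.5, -268.3, 8.6]
eef_rot: [-0.826, 1.663, -1.669]
ft_force: [0.1, 0.1, -0.2]
opening: 0.171
t 4.12 p [ 566.5 -268.3    8.6] yaw -37.0 F [ 0.1  0.1 -0.2] op 0.171 j [-0.48  0.14  1.76  0.    1.23  0.16] tilt [ 0.006 -0.001 -1.   ]
```

```bash
python3 - <<'E'
import numpy as np
t=np.radians(np.arange(0,91,7.5));u=-121*np.cos(t)+27.6*np.sin(t);z=121*np.sin(t)+27.6*np.cos(t)
print(np.c_[np.degrees(t)[1:],-np.diff(u),-np.diff(z),u[1:],z[1:]].round(1))
E
python3 -m creep '[[-0.0046,-0.016,0,0,-1],[-0.0066,-0.015,0,0,-1],[0,0,0,0,-1]]'; python3 - <<'E'
from h import *
show()
im,d=robot.read_camera('side');cv2.imwrite('pics/s3.png',cv2.resize(im[220:420,200:440],None,fx=3.3,fy=3))
E
```

```text
[[   7.5   -4.6  -15.6 -116.4   43.2]
 [  15.    -6.6  -14.8 -109.7   58. ]
 [  22.5   -8.5  -13.8 -101.2   71.8]
 [  30.   -10.2  -12.6  -91.    84.4]
 [  37.5  -11.8  -11.2  -79.2   95.6]
 [  45.   -13.2   -9.5  -66.   105.1]
 [  52.5  -14.3   -7.7  -51.8  112.8]
 [  60.   -15.2   -5.8  -36.6  118.6]
 [  67.5  -15.8   -3.8  -20.8  122.4]
 [  75.   -16.1   -1.7   -4.7  124. ]
 [  82.5  -16.2    0.5   11.6  123.6]
 [  90.   -16.     2.6   27.6  121. ]]
t: 4.5
ee_pos: [573.6, -258.7, 42.1]
eef_rot: [-0.826, 1.663, -1.669]
ft_force: [-0.8, 0.2, -2.5]
opening: 0.168
t 4.5 p [ 573.6 -258.7   42.1] yaw -37.0 F [-0.8  0.2 -2.5] op 0.168 j [-0.46  0.12  1.73  0.    1.29  0.18] tilt [ 0.006 -0.001 -1.   ]
```

View pics/s3.png

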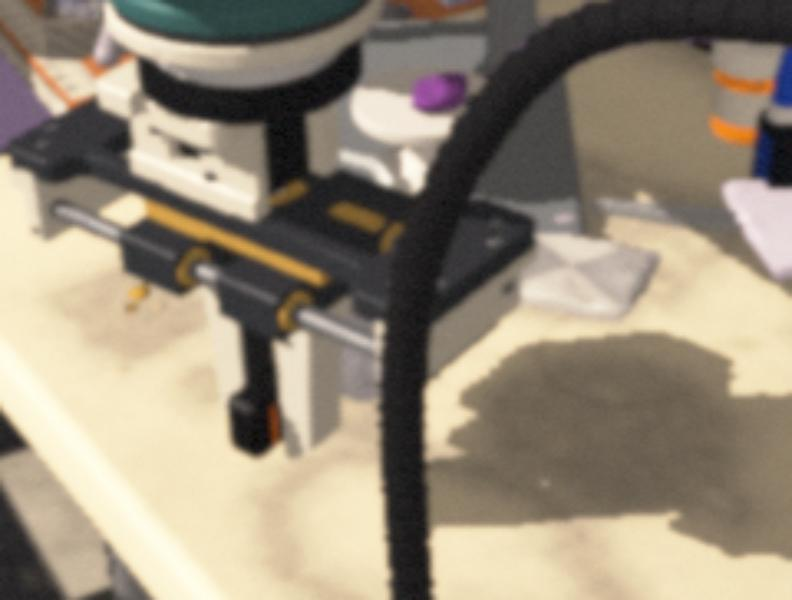

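```bash
python3 - <<'E'
from h import *
im,d=robot.read_camera('top');np.save('pics/t2d.npy',d);cv2.imwrite('pics/t2.png',cv2.resize(im[180:300,300:460],None,fx=5,fy=5))
for q in [(366,245),(372,245),(372,252),(378,250),(366,238),(362,243)]: print(q,wd('top',[q],d).round(1)[0])
E
```

```text
(366, 245) [ 615.3 -185.4   94.1]
(372, 245) [ 615.2 -196.4   94.3]
(372, 252) [ 602.9 -197.6   83.5]
(378, 250) [ 606.9 -210.6   72.5]
(366, 238) [ 628.1 -185.7   94.2]
(362, 243) [ 619.1 -178.2   93.9]
```

View pics/t2.png

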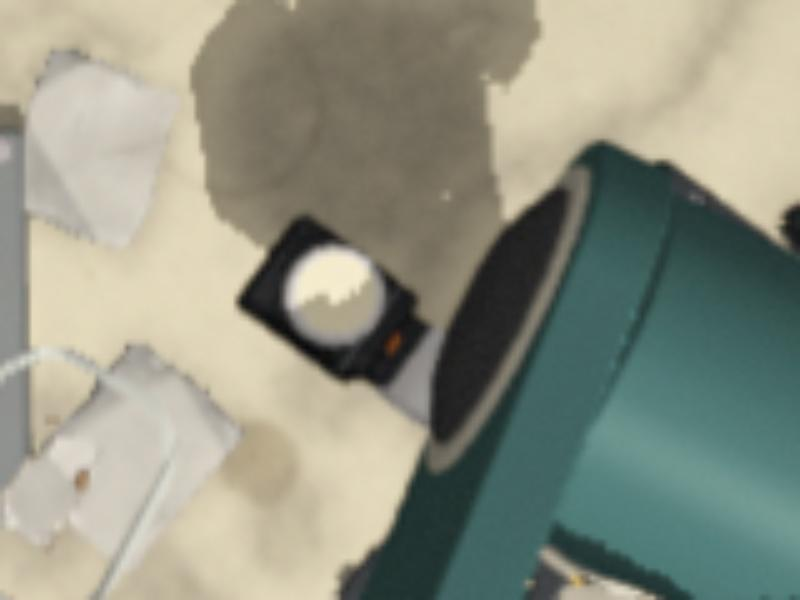

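The force of about -2.5 N and the level lens (z ≈ 94 mm) show that the lamp came up rigidly in the pads instead of pivoting. I'll put it back and regrip it with a small patch at the very end of the grip, so it can swing about the pads.

```bash
python3 -m creep '[[0,0.016,0,0,-1],[0,0.0165,0,0,-1],[0,0,0,0,-1],[0,0,0,0,-0.4],[0,0,0,0,-0.4]]'; python3 - <<'E'
from h import *
show()
E
```

```text
t: 5.22
ee_pos: [572.2, -258.7, 4.2]
eef_rot: [-0.828, 1.667, -1.668]
ft_force: [-0.6, 0.6, 0.7]
opening: 0.292
t 5.22 p [ 572.2 -258.7    4.2] yaw -37.1 F [-0.6  0.6  0.7] op 0.292 j [-0.47  0.15  1.76  0.    1.23  0.18] tilt [ 0.002  0.001 -1.   ]
```

```bash
python3 -m creep '[[0.009,-0.014,0,0,-0.4],[0.009,-0.012,0,0,-0.4],[0,0,0,0,-0.4]]'; python3 - <<'E'
from h import *
show()
im,d=robot.read_camera('side');cv2.imwrite('pics/s4.png',cv2.resize(im[220:420,200:440],None,fx=3.3,fy=3))
im,d=robot.read_camera('top')
_,P=cloud('top',d,0,0,640,480);Z=P[:,2].reshape(480,640);m=(Z>57)&(Z<70)&(im.max(2)>120);m[:215]=0;m[:,:345]=0;m[270:]=0;m[:,395:]=0
v,u=np.nonzero(m);print('lens',len(u),onz('top',[(u.mean(),v.mean())],62))
E
```

```text
t: 5.6
ee_pos: [561.0, -274.6, 33.7]
eef_rot: [-0.826, 1.665, -1.669]
ft_force: [0.3, 0.5, -0.5]
opening: 0.301
t 5.6 p [ 561.  -274.6   33.7] yaw -37.1 F [ 0.3  0.5 -0.5] op 0.301 j [-0.5   0.12  1.75  0.    1.27  0.15] tilt [ 0.004 -0.001 -1.   ]
lens 277 [[ 627.18982074 -185.79579084   62.        ]]
```

View pics/s4.png

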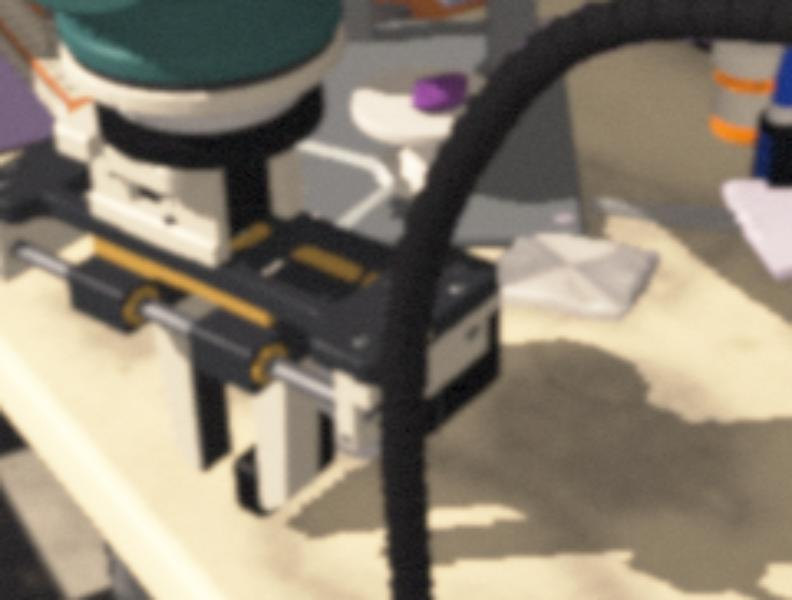

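```bash
python3 -m creep '[[0,0.005,0,0,-1],[0,0,0,0,-1],[0,0,0,0,-1]]'; python3 - <<'E'
from h import *
show()
E
python3 -m creep '[[0,-0.03,0,0,-1],[0,-0.03,0,0,-1],[0,0,0,0,-1],[0,0,0,0,-1]]'; python3 - <<'E'
from h import *
show()
im,d=robot.read_camera('side');cv2.imwrite('pics/s5.png',cv2.resize(im[220:420,200:440],None,fx=3.3,fy=3))
im,d=robot.read_camera('top');cv2.imwrite('pics/t5.png',cv2.resize(im[180:300,300:460],None,fx=5,fy=5))
E
```

```text
t: 6.08
ee_pos: [560.5, -273.5, 25.9]
eef_rot: [-0.829, 1.667, -1.667]
ft_force: [-1.3, -2.5, 1.7]
opening: 0.168
t 6.08 p [ 560.5 -273.5   25.9] yaw -37.0 F [-1.3 -2.5  1.7] op 0.168 j [-0.5   0.12  1.76  0.    1.26  0.15] tilt [ 0.002  0.001 -1.   ]
t: 6.58
ee_pos: [559.7, -273.0, 84.4]
eef_rot: [-0.832, 1.67, -1.665]
ft_force: [-0.3, -0.5, 1.5]
opening: 0.167
t 6.58 p [ 559.7 -273.    84.4] yaw -37.0 F [-0.3 -0.5  1.5] op 0.167 j [-0.5   0.07  1.71  0.    1.36  0.15] tilt [-0.002  0.002 -1.   ]
```

View pics/s5.png

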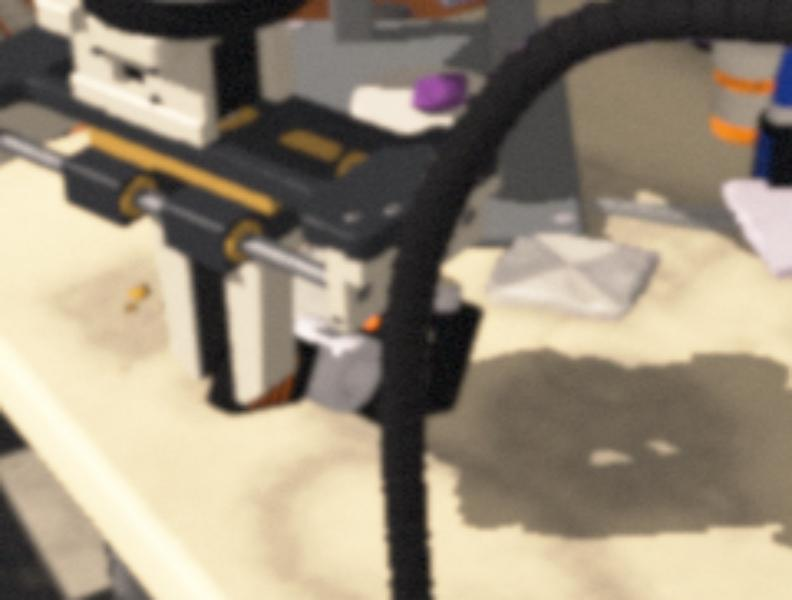

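View pics/t5.png

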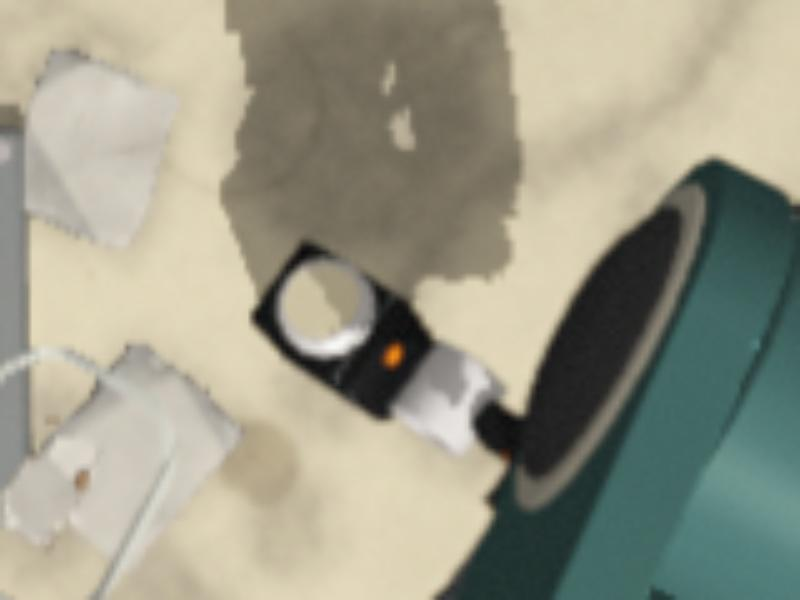

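```bash
cat >> h.py <<'E'
def lens(save=None):
    im,d=robot.read_camera('top')
    if save: cv2.imwrite(save,cv2.resize(im[180:300,300:460],None,fx=5,fy=5))
    _,P=cloud('top',d,0,0,640,480);X=P[(P[:,0]>560)&(P[:,0]<690)&(P[:,1]>-240)&(P[:,1]<-130)&(P[:,2]>15)&(P[:,2]<220)]
    d3=np.array([-.6,-.8]);s=X[:,:2]@d3
    for a in np.arange(np.floor(s.min()/10)*10,s.max(),10):
        k=(s>=a)&(s<a+10)
        if k.sum()>5: print(int(a),k.sum(),np.percentile(X[k,2],[5,50,95]).round(0))
E
python3 - <<'E'
from h import *
lens()
E
```

```text
-250 68 [45. 49. 61.]
-240 125 [48. 63. 68.]
-230 124 [38. 69. 73.]
-220 120 [38. 72. 76.]
-210 129 [35. 68. 72.]
-200 113 [47. 66. 72.]
-190 119 [38. 62. 68.]
-180 107 [51. 72. 77.]
-170 77 [51. 75. 78.]
-160 44 [ 55.  74. 184.]
```

```bash
python3 -m creep '[[0,-0.04,0,0,-1],[0,0.04,0,0,-1],[0,-0.045,0,0,-1],[0,0.03,0,0,-1],[0,-0.03,0,0,-1]]'; python3 - <<'E'
from h import *
show();lens('pics/t6.png')
E
```

```text
t: 7.35
ee_pos: [557.7, -273.2, 125.2]
eef_rot: [-0.839, 1.677, -1.662]
ft_force: [-1.4, -0.2, -3.6]
opening: 0.163
t 7.35 p [ 557.7 -273.2  125.2] yaw -37.0 F [-1.4 -0.2 -3.6] op 0.163 j [-0.5   0.05  1.67 -0.    1.44  0.15] tilt [-0.01   0.004 -1.   ]
-170 47 [64. 70. 78.]
-160 65 [ 53.  80. 217.]
-150 16 [49. 77. 84.]
```

View pics/t6.png

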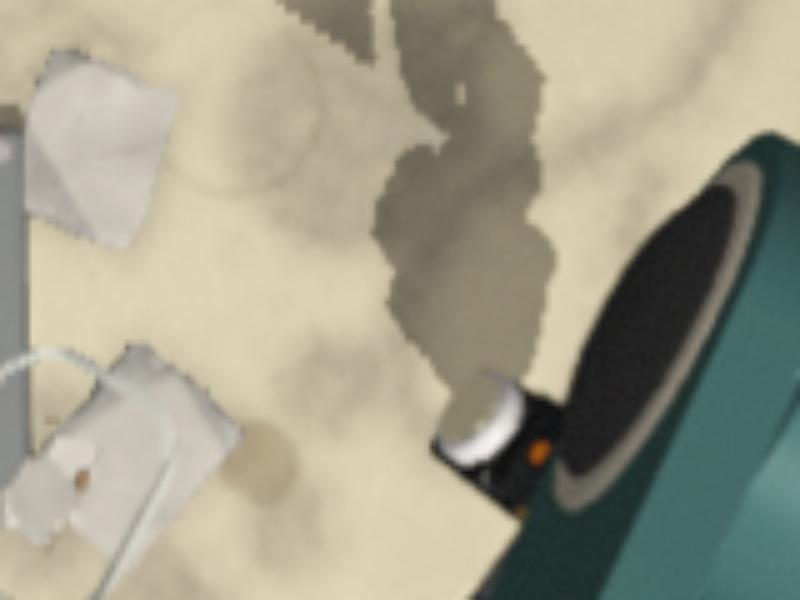

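```bash
python3 -m creep '[[-0.02,-0.012,0,0,-1],[-0.025,-0.012,0,0,-1],[-0.02,-0.005,0,0,-1],[0,0,0,0,-1],[0,0,0,0,-1]]'; python3 - <<'E'
from h import *
show();lens('pics/t7.png')
im,d=robot.read_camera('side');cv2.imwrite('pics/s7.png',cv2.resize(im[200:400,200:440],None,fx=3.3,fy=3))
E
```

```text
t: 8.02
ee_pos: [601.2, -217.8, 159.2]
eef_rot: [-0.836, 1.671, -1.664]
ft_force: [0.1, -0.3, -2.8]
opening: 0.152
t 8.03 p [ 601.2 -217.8  159.2] yaw -37.0 F [ 0.1 -0.3 -2.8] op 0.152 j [-0.39  0.06  1.59 -0.    1.49  0.26] tilt [-0.005  0.002 -1.   ]
-240 66 [ 85. 106. 114.]
-230 55 [ 89. 116. 123.]
```

View pics/t7.png

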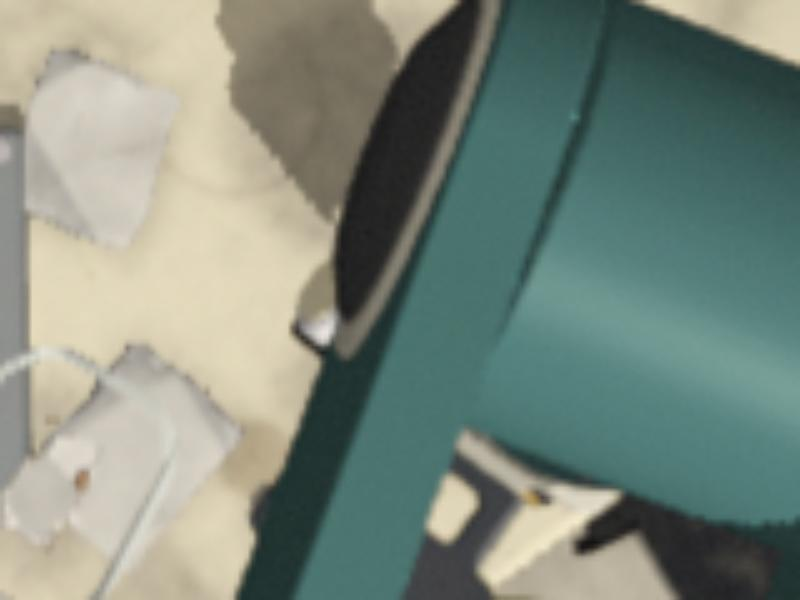

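View pics/s7.png

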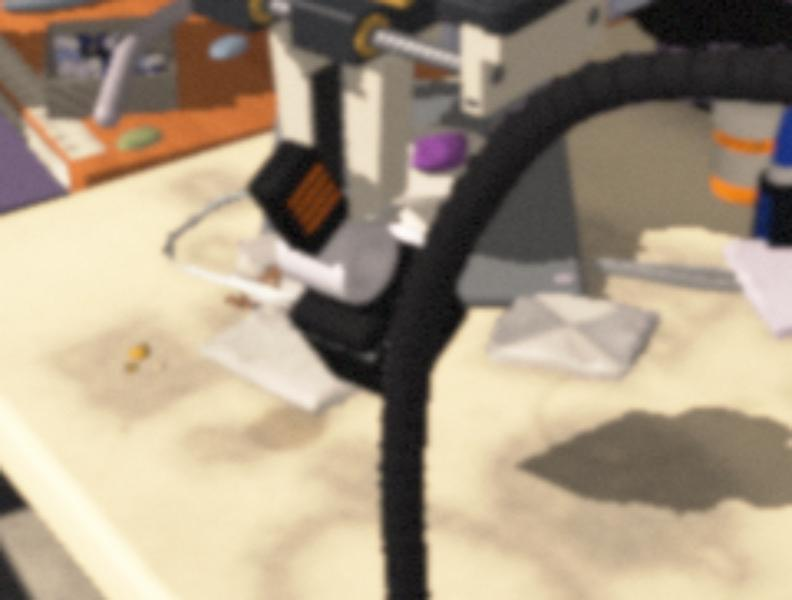

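```bash
python3 -m creep '[[0,0.01,0,0,-1],[0,0.01,0,0,-1],[0,0.008,0,0,-1],[0,0,0,0,-1]]'; python3 - <<'E'
from h import *
show();lens()
im,d=robot.read_camera('side');cv2.imwrite('pics/s8.png',cv2.resize(im[200:400,200:440],None,fx=3.3,fy=3))
for q in [(288,263),(296,255),(310,275),(285,255),(318,310),(305,305)]: print(q,wd('side',[q],d).round(0)[0])
E
```

```text
t: 8.62
ee_pos: [599.8, -219.0, 128.0]
eef_rot: [-0.835, 1.674, -1.664]
ft_force: [0.4, 0.3, -3.6]
opening: 0.154
t 8.62 p [ 599.8 -219.   128. ] yaw -37.1 F [ 0.4  0.3 -3.6] op 0.154 j [-0.39  0.08  1.63 -0.    1.44  0.26] tilt [-0.007  0.003 -1.   ]
-240 47 [53. 75. 82.]
-230 52 [56. 84. 91.]
(288, 263) [ 580. -215.  164.]
(296, 255) [ 591. -218.  177.]
(310, 275) [ 607. -235.  160.]
(285, 255) [ 577. -215.  176.]
(318, 310) [ 615. -224.  100.]
(305, 305) [ 600. -244.  122.]
```

View pics/s8.png

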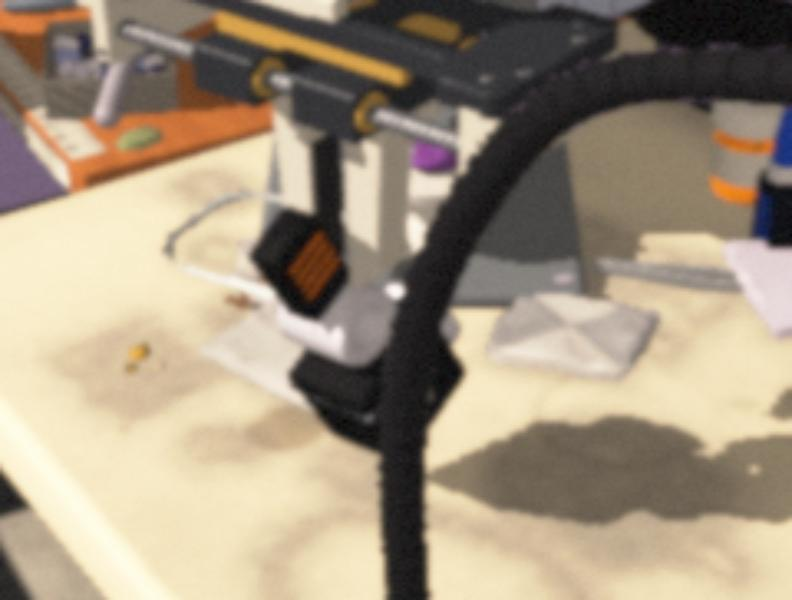

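```bash
python3 -m creep '[[0,0.006,0,0,-1],[0,0.004,0,0,-1],[0,0,0,0,-1]]'; python3 - <<'E'
from h import *
show();lens()
E
```

```text
t: 9.1
ee_pos: [600.4, -219.1, 119.0]
eef_rot: [-0.834, 1.672, -1.665]
ft_force: [-0.1, 0.1, -3.3]
opening: 0.155
t 9.1 p [ 600.4 -219.1  119. ] yaw -37.1 F [-0.1  0.1 -3.3] op 0.155 j [-0.39  0.09  1.64 -0.    1.42  0.26] tilt [-0.005  0.002 -1.   ]
-240 51 [49. 66. 73.]
-230 45 [45. 75. 82.]
```

```bash
python3 -m creep '[[0,0.003,0,0,-1],[0,0,0,0,-1]]';python3 -m creep '[[0,0.003,0,0,-1],[0,0,0,0,-1]]';python3 -m creep '[[0,0.003,0,0,-1],[0,0,0,0,-1]]'
```

```text
t: 9.4
ee_pos: [600.5, -219.1, 116.2]
eef_rot: [-0.833, 1.672, -1.666]
ft_force: [0.0, -0.2, -2.3]
opening: 0.156
t: 9.65
ee_pos: [600.6, -219.1, 113.0]
eef_rot: [-0.833, 1.672, -1.666]
ft_force: [0.4, -0.3, -3.0]
opening: 0.155
t: 9.9
ee_pos: [600.6, -219.1, 109.8]
eef_rot: [-0.833, 1.672, -1.666]
ft_force: [0.9, -0.6, -2.7]
opening: 0.156
```

```bash
python3 -m creep '[[0,0.003,0,0,-1],[0,0,0,0,-1]]';python3 -m creep '[[0,0.003,0,0,-1],[0,0,0,0,-1]]';python3 -m creep '[[0,0.003,0,0,-1],[0,0,0,0,-1]]'
python3 - <<'E'
from h import *
show();lens()
im,d=robot.read_camera('side');cv2.imwrite('pics/s9.png',cv2.resize(im[200:400,200:440],None,fx=3.3,fy=3))
E
```

```text
t: 10.15
ee_pos: [600.5, -219.1, 106.6]
eef_rot: [-0.833, 1.672, -1.666]
ft_force: [1.1, 0.8, -2.5]
opening: 0.158
t: 10.4
ee_pos: [600.5, -219.2, 103.4]
eef_rot: [-0.833, 1.672, -1.666]
ft_force: [-0.1, -0.4, -2.7]
opening: 0.157
t: 10.65
ee_pos: [600.7, -219.2, 100.6]
eef_rot: [-0.833, 1.671, -1.666]
ft_force: [0.4, -0.9, -2.3]
opening: 0.155
t 10.65 p [ 600.7 -219.2  100.6] yaw -37.1 F [ 0.4 -0.9 -2.3] op 0.155 j [-0.39  0.1   1.66 -0.    1.39  0.26] tilt [-0.003  0.001 -1.   ]
-240 44 [32. 48. 57.]
-230 35 [29. 56. 64.]
```

View pics/s9.png

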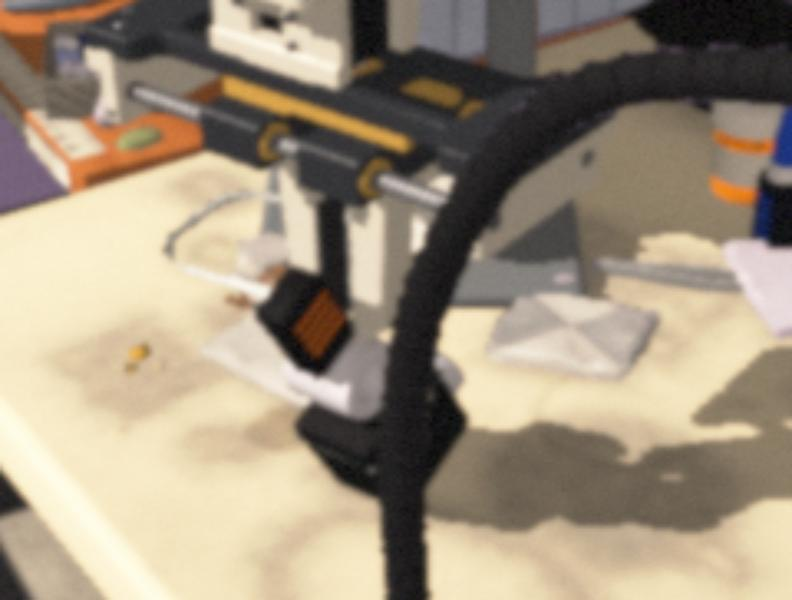

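```bash
python3 -m creep '[[0,0.004,0,0,-1],[0,0,0,0,-1]]'|sed -n '2p;4p';python3 -m creep '[[0,0.004,0,0,-1],[0,0,0,0,-1]]'|sed -n '2p;4p';python3 -m creep '[[0,0.004,0,0,-1],[0,0,0,0,-1]]'|sed -n '2p;4p'
```

```text
ee_pos: [602.3, -220.3, 100.4]
ft_force: [0.1, -0.1, -2.9]
ee_pos: [603.9, -221.4, 100.2]
ft_force: [-1.0, 0.3, -2.1]
ee_pos: [605.5, -222.3, 100.0]
ft_force: [-0.7, 0.2, -1.3]
```

```bash
python3 - <<'E'
from h import *
show();lens()
im,d=robot.read_camera('side');cv2.imwrite('pics/s10.png',cv2.resize(im[200:400,200:440],None,fx=3.3,fy=3))
_,P=cloud('side',d,270,230,330,400)
P=P[(P[:,0]>560)&(P[:,0]<690)&(P[:,1]>-290)&(P[:,1]<-150)&(P[:,2]<95)&(P[:,2]>-5)]
print(np.percentile(P[:,2],[0,1,5,20]))
E
```

```text
t 11.5 p [ 605.5 -222.3  100. ] yaw -37.1 F [-0.7  0.2 -1.3] op 0.152 j [-0.39  0.1   1.66 -0.    1.37  0.26] tilt [ 0.012 -0.007 -1.   ]
-240 46 [27. 48. 56.]
-230 40 [ 27.  55. 206.]
[-2.95021438 -1.97107232 -1.20058536 -0.32293111]
```

View pics/s10.png

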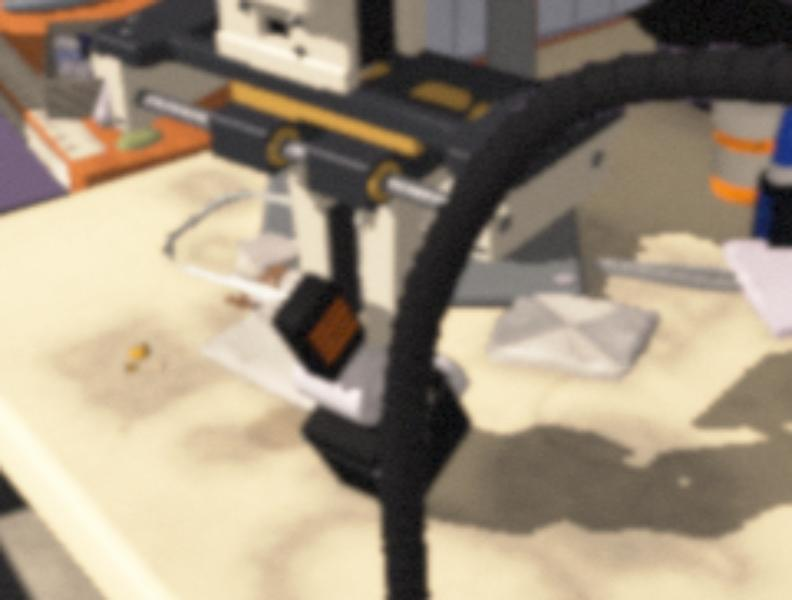

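```bash
python3 - <<'E'
from h import *
o=robot.get_obs();print({k:np.round(v,3).tolist() for k,v in o.items()})
im,d=robot.read_camera('top');cv2.imwrite('pics/t10.png',im)
im,d=robot.read_camera('side');cv2.imwrite('pics/s11.png',im)
E
```

```text
{'t': 11.6, 'joint_positions': [-0.39, 0.098, 1.656, -0.002, 1.374, 0.257], 'dq': [-0.001, 0.003, 0.001, 0.0, 0.0, 0.002], 'joint_efforts': [0.428, -63.047, -55.717, 0.379, -0.562, -0.005], 'ee_pos': [605.308, -222.226, 99.684], 'eef_rot': [-0.822, 1.655, -1.677], 'ft_force': [-1.779, -0.211, 8.618], 'ft_torque': [-0.107, 0.299, 0.005], 'opening': 0.152}
```

View pics/t10.png

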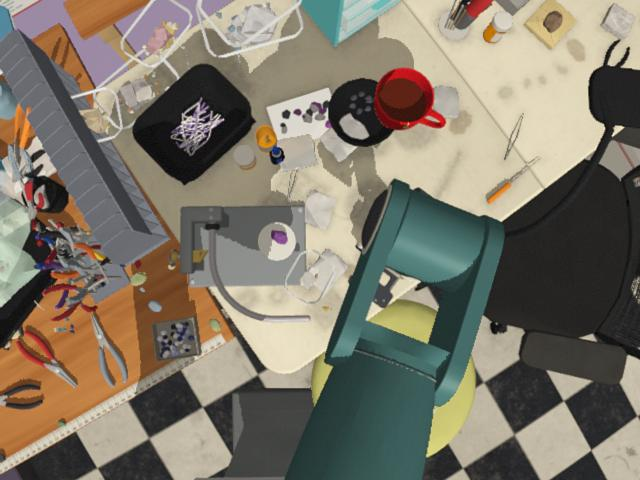

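View pics/s11.png

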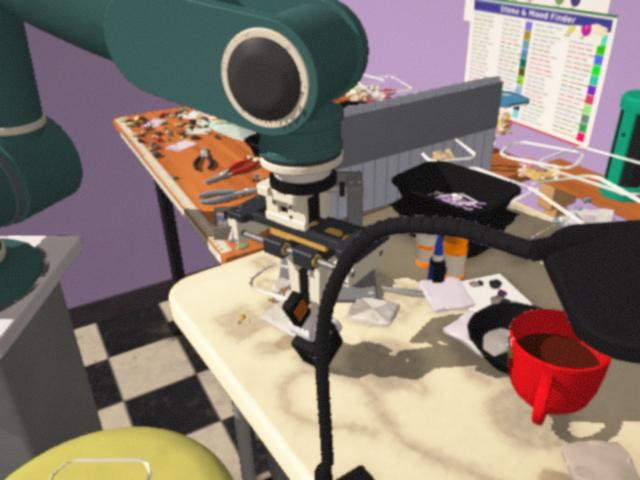

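```bash
python3 - <<'E'
import numpy as np
t=np.radians(np.arange(34,91,7));u=-136*np.cos(t)+36*np.sin(t);z=136*np.sin(t)+36*np.cos(t)
print(np.c_[np.degrees(t)[1:],-np.diff(u),-np.diff(z),u[1:],z[1:]].round(1))
E
python3 -m creep '[[-0.006,-0.006,0,0,-1],[-0.012,-0.009,0,0,-1],[0,0,0,0,-1]]'
python3 - <<'E'
from h import *
show();lens()
im,d=robot.read_camera('side');cv2.imwrite('pics/s12.png',cv2.resize(im[200:400,200:440],None,fx=3.3,fy=3))
E
```

```text
[[ 41.  -13.6 -10.5 -79.  116.4]
 [ 48.  -14.8  -8.8 -64.2 125.2]
 [ 55.  -15.7  -6.9 -48.5 132.1]
 [ 62.  -16.5  -4.9 -32.1 137. ]
 [ 69.  -16.9  -2.9 -15.1 139.9]
 [ 76.  -17.2  -0.8   2.  140.7]
 [ 83.  -17.1   1.3  19.2 139.4]
 [ 90.  -16.8   3.4  36.  136. ]]
t: 12.08
ee_pos: [616.2, -206.2, 113.9]
eef_rot: [-0.824, 1.657, -1.675]
ft_force: [-0.4, 0.3, -2.2]
opening: 0.158
t 12.07 p [ 616.2 -206.2  113.9] yaw -37.1 F [-0.4  0.3 -2.2] op 0.158 j [-0.36  0.1   1.63 -0.    1.4   0.29] tilt [ 0.01  -0.006 -1.   ]
-260 10 [42. 59. 65.]
-250 10 [16. 49. 68.]
-180 18 [211. 216. 217.]
```

View pics/s12.png

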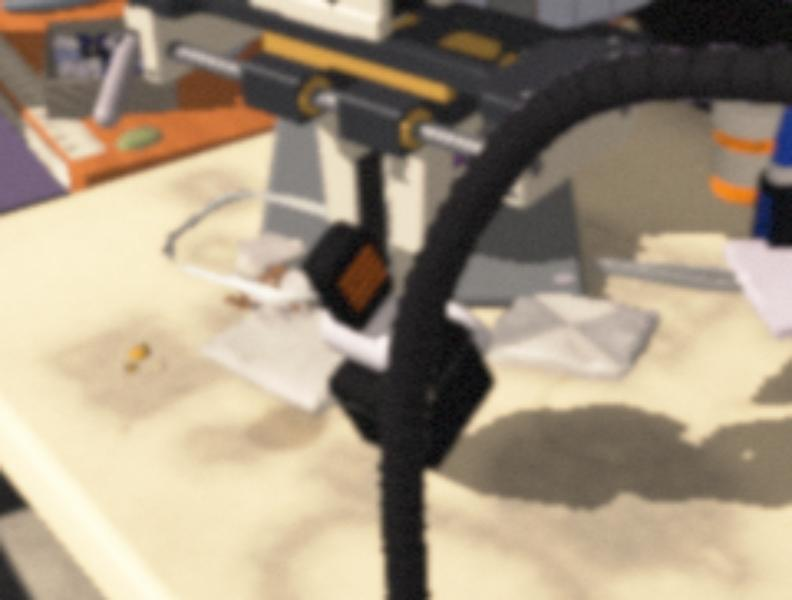

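```bash
python3 -m creep '[[0,0.005,0,0,-1],[0,0,0,0,-1]]'|sed -n '2p;4,5p';python3 -m creep '[[0,0.004,0,0,-1],[0,0,0,0,-1]]'|sed -n '2p;4,5p';python3 -m creep '[[-0.008,-0.001,0,0,-1],[-0.008,-0.001,0,0,-1],[0,0,0,0,-1]]'|sed -n '2p;4,5p'; python3 - <<'E'
from h import *
show()
im,d=robot.read_camera('side');cv2.imwrite('pics/s13.png',cv2.resize(im[200:400,200:440],None,fx=3.3,fy=3))
E
```

```text
ee_pos: [615.1, -206.9, 106.8]
ft_force: [0.7, -0.6, -3.6]
opening: 0.154
ee_pos: [614.8, -207.1, 102.2]
ft_force: [-0.7, -0.1, -4.2]
opening: 0.156
ee_pos: [625.4, -193.3, 104.6]
ft_force: [0.1, 0.5, -3.3]
opening: 0.155
t 13.05 p [ 625.4 -193.3  104.6] yaw -37.1 F [ 0.1  0.5 -3.3] op 0.155 j [-0.34  0.12  1.63 -0.    1.39  0.31] tilt [ 0.007 -0.005 -1.   ]
```

View pics/s13.png

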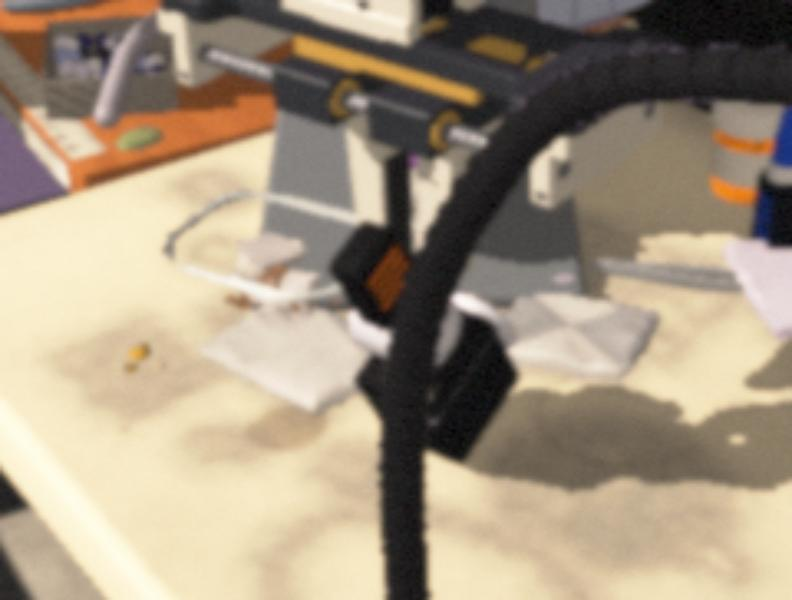

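```bash
for i in 1; do python3 -m creep '[[0,0.004,0,0,-1],[0,0,0,0,-1]]'|sed -n '2p;4,5p';python3 -m creep '[[0,0.004,0,0,-1],[0,0,0,0,-1]]'|sed -n '2p;4,5p';python3 -m creep '[[0,0.004,0,0,-1],[0,0,0,0,-1]]'|sed -n '2p;4,5p'; done
```

```text
ee_pos: [625.3, -193.6, 100.4]
ft_force: [-0.1, -0.0, -2.7]
opening: 0.156
ee_pos: [626.8, -194.7, 100.3]
ft_force: [0.6, 0.5, -3.3]
opening: 0.148
ee_pos: [628.3, -195.8, 100.3]
ft_force: [-0.1, -0.2, -2.6]
opening: 0.151
```

```bash
python3 - <<'E'
from h import *
show();o=robot.get_obs();print(np.round(o['joint_efforts'],2),np.round(o['ft_torque'],2))
im,d=robot.read_camera('side');cv2.imwrite('pics/s14.png',cv2.resize(im[170:370,200:440],None,fx=3.3,fy=3))
show();o=robot.get_obs();print(np.round(o['joint_efforts'],2),np.round(o['ft_torque'],2))
_,P=cloud('side',d,0,0,640,480);Z=P.reshape(480,640,3)
k=(P[:,0]>500)&(P[:,0]<720)&(P[:,1]>-330)&(P[:,1]<-60)&(P[:,2]>60)
for x in range(500,720,20):
    kk=k&(P[:,0]>=x)&(P[:,0]<x+20)
    if kk.sum(): print(x,kk.sum(),'zmin',np.percentile(P[kk,2],[0,5,50]).round(0),'y',P[kk,1].min().round(0),P[kk,1].max().round(0))
E
```

```text
t 13.85 p [ 628.3 -195.8  100.3] yaw -37.2 F [-0.1 -0.2 -2.6] op 0.151 j [-0.34  0.12  1.63 -0.    1.37  0.31] tilt [ 0.018 -0.011 -1.   ]
[-2.200e-01 -7.122e+01 -6.160e+01 -5.000e-02 -6.100e-01  1.000e-02] [ 0.02  0.14 -0.07]
t 13.9 p [ 628.2 -195.7  100. ] yaw -37.2 F [-2.  0.  5.] op 0.155 j [-0.34  0.12  1.63 -0.    1.37  0.31] tilt [ 0.018 -0.01  -1.   ]
[  0.13 -69.16 -59.19   0.15  -0.31  -0.  ] [-0.09  0.27 -0.01]
500 1838 zmin [369. 376. 420.] y -231.0 -219.0
520 2166 zmin [186. 223. 414.] y -237.0 -155.0
540 2829 zmin [183. 198. 400.] y -246.0 -127.0
560 3022 zmin [183. 198. 401.] y -262.0 -120.0
580 4405 zmin [ 81. 206. 373.] y -270.0 -124.0
600 5743 zmin [ 61. 128. 332.] y -276.0 -130.0
620 5486 zmin [ 60. 146. 341.] y -276.0 -139.0
640 4705 zmin [ 60.  82. 345.] y -276.0 -150.0
660 2488 zmin [ 61. 201. 382.] y -280.0 -139.0
680 1059 zmin [187. 192. 381.] y -277.0 -141.0
700 232 zmin [187. 189. 200.] y -251.0 -209.0
```

View pics/s14.png

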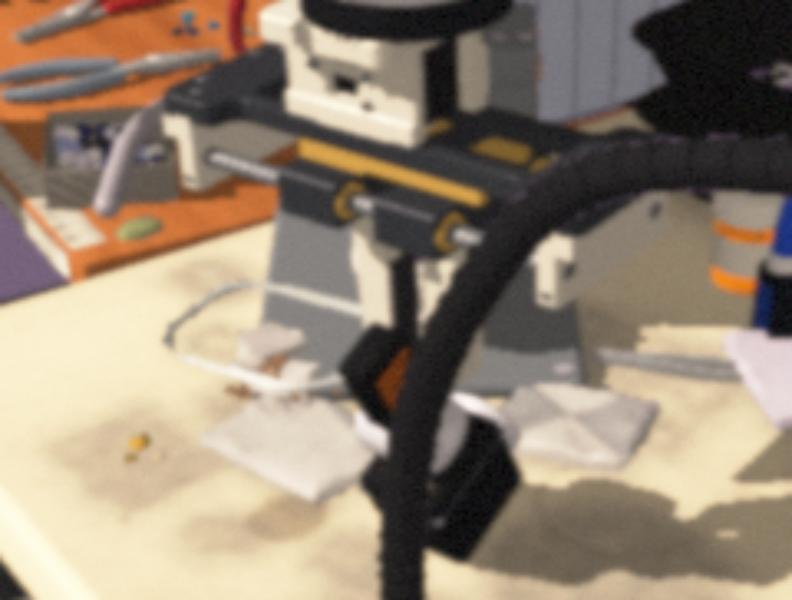

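```bash
python3 -m creep '[[-0.012,-0.006,0,0,-1],[-0.012,-0.006,0,0,-1],[-0.012,-0.005,0,0,-1]]'; python3 - <<'E'
from h import *
im,d=robot.read_camera('side');cv2.imwrite('pics/s15.png',cv2.resize(im[170:370,200:440],None,fx=3.3,fy=3))
show()
E
```

```text
t: 14.28
ee_pos: [650.3, -165.1, 116.5]
eef_rot: [-0.818, 1.652, -1.681]
ft_force: [0.4, -0.0, -3.0]
opening: 0.159
t 14.32 p [ 651.2 -164.1  117.3] yaw -37.2 F [ 1.7  1.2 -1.9] op 0.153 j [-0.28  0.14  1.58 -0.    1.4   0.37] tilt [ 0.017 -0.009 -1.   ]
```

View pics/s15.png

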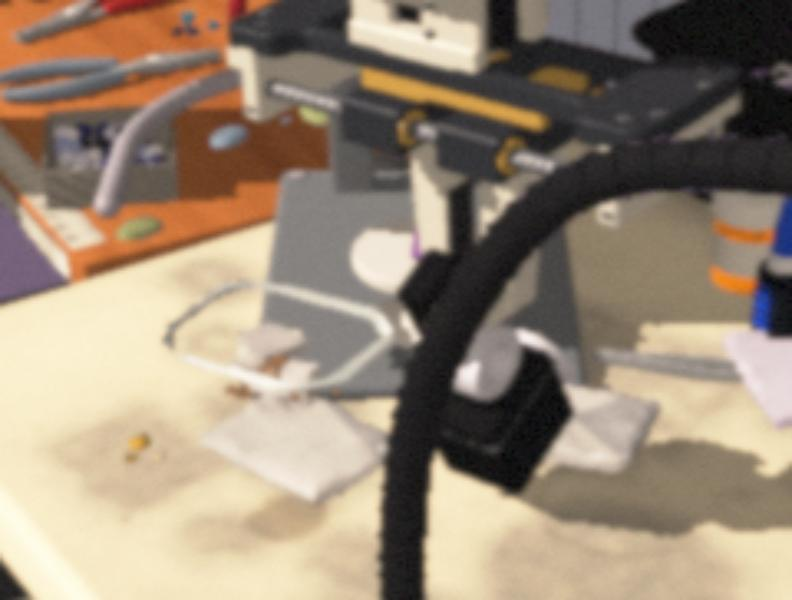

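```bash
cat >> h.py <<'E'
def normals(d,n,x0,y0,x1,y1,step=6,h=3):
    for y in range(y0,y1,step):
        for x in range(x0,x1,step):
            px=[(u,v) for u in range(x-h,x+h+1) for v in range(y-h,y+h+1)]
            P=wd(n,px,d);c=P.mean(0);U,S,V=np.linalg.svd(P-c)
            if S[2]/np.sqrt(len(P))<0.8:
                o,_=ray(n,[(x,y)]);m=V[2]*np.sign((o-c)@V[2]);print((x,y),c.round(0),m.round(2))
E
python3 - <<'E'
from h import *
im,d=robot.read_camera('side');np.save('pics/d16.npy',d)
normals(d,'side',334,282,375,336)
E
```

```text
(334, 282) [ 637. -434.  284.] [-0.48 -0.88 -0.03]
(334, 294) [ 637. -432.  271.] [ 0.23 -0.92 -0.32]
(364, 300) [ 676. -162.   70.] [ 0.81 -0.58 -0.08]
(370, 300) [ 685. -149.   60.] [ 0.82 -0.58 -0.03]
(364, 306) [ 676. -162.   59.] [ 0.84 -0.54  0.05]
(358, 312) [ 667. -174.   59.] [ 0.81 -0.59 -0.02]
(364, 312) [ 676. -162.   49.] [ 0.81 -0.59 -0.03]
(340, 318) [ 643. -168.   44.] [-0.52 -0.71 -0.48]
(346, 318) [ 651. -179.   52.] [-0.48 -0.73 -0.48]
(352, 324) [ 659. -176.   40.] [-0.41 -0.78 -0.48]
(358, 324) [ 667. -174.   38.] [ 0.71 -0.69 -0.14]
```

```bash
python3 - <<'E'
from h import *
d=np.load('pics/d16.npy')
for v in range(322,342,2):
    print(v,[ (u,*wd('side',[(u,v)],d)[0].round(0).astype(int).tolist()) for u in (348,352,355,358,361)])
E
```

```text
322 [(348, 654, -172, 40), (352, 659, -182, 48), (355, 663, -181, 47), (358, 667, -175, 42), (361, 672, -169, 37)]
324 [(348, 654, -170, 35), (352, 659, -176, 40), (355, 663, -178, 41), (358, 667, -174, 38), (361, 672, -168, 33)]
326 [(348, 654, -165, 27), (352, 659, -174, 34), (355, 663, -177, 37), (358, 667, -172, 33), (361, 672, -168, 30)]
328 [(348, 654, -136, 1), (352, 659, -169, 27), (355, 663, -175, 32), (358, 667, -172, 30), (361, 672, -168, 26)]
330 [(348, 654, -141, 1), (352, 660, -140, 0), (355, 663, -168, 23), (358, 667, -172, 26), (361, 673, -141, 1)]
332 [(348, 654, -145, 1), (352, 660, -144, 0), (355, 664, -145, 0), (358, 669, -144, 0), (361, 673, -146, 2)]
334 [(348, 654, -147, -1), (352, 660, -148, 0), (355, 664, -149, 0), (358, 668, -150, 1), (361, 673, -149, 0)]
336 [(348, 654, -155, 1), (352, 660, -155, 1), (355, 664, -155, 1), (358, 668, -154, 1), (361, 673, -154, 1)]
338 [(348, 654, -159, 1), (352, 660, -158, 1), (355, 664, -160, 2), (358, 668, -160, 2), (361, 672, -158, 0)]
340 [(348, 654, -163, 1), (352, 659, -163, 0), (355, 664, -165, 3), (358, 668, -164, 1), (361, 672, -164, 1)]
```

```bash
python3 -m creep '[[0.02,0.007,0,0,-1],[0.02,0.006,0,0,-1],[0,0,0,0,-1]]'; python3 - <<'E'
from h import *
im,d=robot.read_camera('side');cv2.imwrite('pics/s17.png',cv2.resize(im[170:370,200:440],None,fx=3.3,fy=3));np.save('pics/d17.npy',d)
show();normals(d,'side',304,270,375,350)
E
```

```text
t: 14.75
ee_pos: [624.4, -199.2, 101.9]
eef_rot: [-0.819, 1.652, -1.68]
ft_force: [0.1, -0.9, -3.3]
opening: 0.155
t 14.8 p [ 624.9 -198.7  102.2] yaw -37.1 F [ 0.3  0.6 -3.6] op 0.151 j [-0.35  0.12  1.63 -0.    1.38  0.3 ] tilt [ 0.015 -0.01  -1.   ]
(310, 270) [ 605. -196.  142.] [-0.62 -0.78 -0.01]
(340, 270) [ 642. -437.  296.] [-0.41 -0.9  -0.15]
(334, 276) [ 637. -434.  289.] [-0.69 -0.72 -0.03]
(340, 276) [ 641. -436.  290.] [-0.05 -0.97 -0.22]
(370, 276) [693. -16.  12.] [0.06 0.02 1.  ]
(334, 282) [ 637. -434.  284.] [-0.51 -0.86 -0.01]
(364, 282) [683. -34.  13.] [-0.04  0.07  1.  ]
(316, 288) [ 613. -226.  135.] [ 0.83 -0.54  0.11]
(352, 288) [663. -50.  12.] [0.04 0.06 1.  ]
(358, 288) [672. -51.  13.] [0.03 0.06 1.  ]
(316, 294) [ 613. -227.  127.] [ 0.81 -0.59 -0.03]
(328, 294) [ 632. -432.  271.] [-0.43 -0.9  -0.07]
(316, 300) [ 613. -228.  118.] [ 0.8  -0.59 -0.05]
(328, 300) [ 632. -431.  265.] [-0.15 -0.98 -0.12]
(328, 306) [ 632. -431.  258.] [ 0.08 -0.98 -0.18]
(370, 306) [689. -95.  10.] [0.14 0.01 0.99]
(322, 312) [ 627. -429.  251.] [-0.64 -0.77  0.05]
(328, 3
[... 153 characters left out ...]
18) [ 650. -194.   64.] [ 0.84 -0.53  0.11]
(304, 324) [ 590. -138.   11.] [0.22 0.02 0.97]
(322, 324) [ 626. -429.  239.] [-0.36 -0.93 -0.12]
(346, 324) [ 650. -195.   55.] [ 0.82 -0.57 -0.01]
(322, 330) [ 626. -429.  233.] [-0.14 -0.97 -0.18]
(340, 330) [ 642. -206.   54.] [ 0.84 -0.54  0.04]
(346, 330) [ 650. -195.   45.] [ 0.81 -0.59 -0.05]
(322, 336) [ 626. -429.  226.] [-0.11 -0.99 -0.13]
(340, 336) [ 642. -207.   44.] [ 0.82 -0.57 -0.03]
(364, 336) [ 677. -154.    1.] [-0.03  0.08  1.  ]
(322, 342) [ 626. -429.  220.] [ 0.04 -0.99 -0.1 ]
(358, 342) [ 668. -167.    1.] [0.11 0.01 0.99]
(322, 348) [ 626. -429.  213.] [ 0.01 -1.   -0.08]
(370, 348) [ 684. -180.    1.] [-0.04  0.03  1.  ]
```

View pics/s17.png

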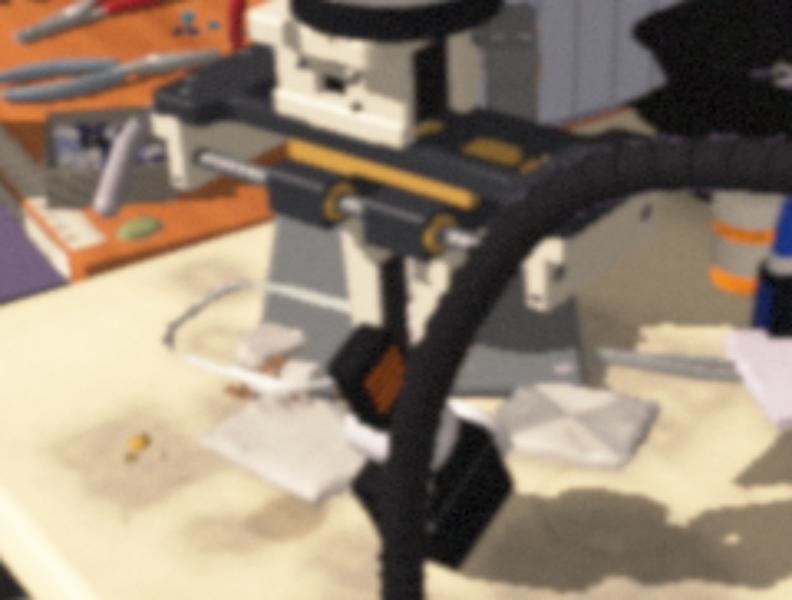

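```bash
python3 -m creep '[[0,0.006,0,0,-1],[-0.012,-0.001,0,0,-1],[-0.014,-0.001,0,0,-1],[-0.014,0.000,0,0,-1]]'; python3 - <<'E'
from h import *
im,d=robot.read_camera('side');cv2.imwrite('pics/s18.png',cv2.resize(im[170:370,200:440],None,fx=3.3,fy=3));np.save('pics/d17.npy',d)
show();normals(d,'side',336,290,375,350)
E
```

```text
t: 15.3
ee_pos: [651.5, -167.1, 101.7]
eef_rot: [-0.813, 1.647, -1.685]
ft_force: [0.2, 0.0, -2.8]
opening: 0.151
t 15.35 p [ 652.2 -165.8  101.5] yaw -37.2 F [-0.3  1.6 -3.9] op 0.153 j [-0.28  0.15  1.6  -0.01  1.37  0.37] tilt [ 0.021 -0.012 -1.   ]
(372, 290) [694. -57.  13.] [0.1  0.14 0.99]
(366, 308) [ 679. -158.   53.] [ 0.86 -0.51  0.01]
(360, 314) [ 670. -171.   53.] [ 0.81 -0.58 -0.06]
(366, 314) [ 679. -158.   42.] [ 0.83 -0.56 -0.03]
(360, 320) [ 670. -171.   42.] [ 0.84 -0.55 -0.  ]
(336, 326) [ 637. -176.   36.] [-0.51 -0.74 -0.44]
(342, 326) [ 645. -186.   44.] [-0.5  -0.76 -0.41]
(354, 326) [ 661. -183.   42.] [ 0.82 -0.57 -0.04]
(360, 326) [ 670. -170.   31.] [ 0.83 -0.56 -0.02]
(336, 332) [ 637. -163.   15.] [-0.59 -0.67 -0.44]
(342, 332) [ 645. -175.   25.] [-0.51 -0.73 -0.44]
(348, 332) [ 653. -185.   33.] [-0.41 -0.79 -0.45]
(354, 332) [ 662. -182.   30.] [ 0.77 -0.63 -0.08]
(348, 338) [ 653. -174.   14.] [-0.5  -0.73 -0.46]
(366, 338) [ 680. -159.    1.] [-0.06  0.03  1.  ]
(366, 344) [ 679. -172.    1.] [-0.02  0.07  1.  ]
(372, 344) [ 687. -172.    1.] [-0.03  0.05  1.  ]
```

View pics/s18.png

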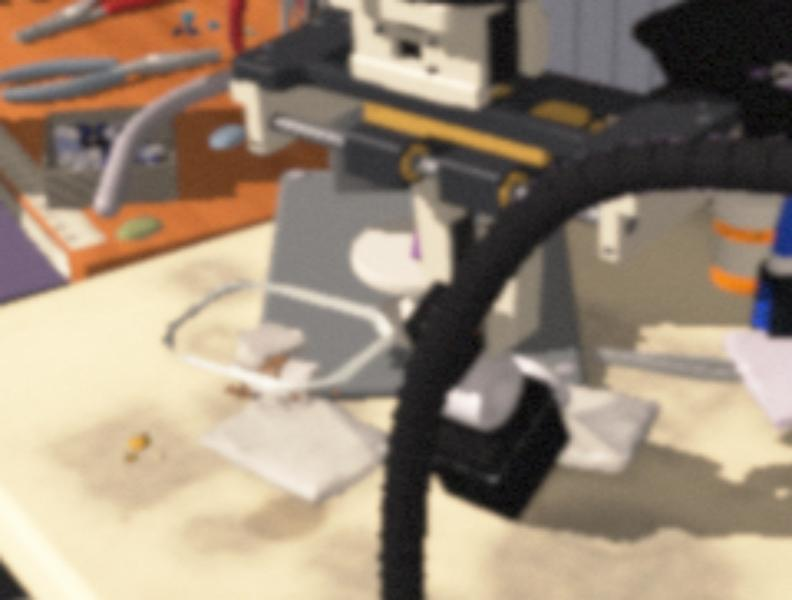

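```bash
python3 -m creep '[[0.015,-0.005,0,0,-1],[0.015,0.002,0,0,-1],[0,0.002,0,0,-1],[0,0,0,0,-1]]'; python3 - <<'E'
from h import *
im,d=robot.read_camera('side');cv2.imwrite('pics/s19.png',cv2.resize(im[170:370,200:440],None,fx=3.3,fy=3));np.save('pics/d19.npy',d)
show();normals(d,'side',326,300,375,350)
E
```

```text
t: 15.85
ee_pos: [632.4, -191.2, 101.4]
eef_rot: [-0.815, 1.648, -1.683]
ft_force: [0.1, -0.6, -4.1]
opening: 0.153
t 15.9 p [ 632.5 -191.2  101.5] yaw -37.2 F [-0.4  0.2 -3.6] op 0.155 j [-0.33  0.13  1.62 -0.    1.37  0.32] tilt [ 0.02  -0.011 -1.   ]
(326, 300) [ 630. -431.  264.] [-0.44 -0.89 -0.1 ]
(332, 300) [ 635. -431.  265.] [ 0.33 -0.9  -0.3 ]
(326, 306) [ 630. -431.  258.] [-0.24 -0.96 -0.13]
(326, 312) [ 630. -430.  252.] [ 0.03 -0.99 -0.13]
(368, 312) [ 685. -111.   11.] [-0.11  0.16  0.98]
(374, 312) [ 694. -110.   10.] [0.22 0.1  0.97]
(326, 318) [ 630. -430.  246.] [ 0.15 -0.98 -0.16]
(350, 318) [ 656. -188.   59.] [ 0.81 -0.59 -0.02]
(326, 324) [ 630. -429.  239.] [ 0.35 -0.91 -0.22]
(350, 324) [ 656. -188.   49.] [ 0.82 -0.57 -0.03]
(326, 336) [ 629. -428.  226.] [ 0.55 -0.83 -0.06]
(338, 336) [ 640. -211.   47.] [ 0.81 -0.59  0.02]
(344, 336) [ 648. -199.   38.] [ 0.81 -0.58 -0.07]
(374, 336) [ 691. -154.    1.] [0.1  0.01 0.99]
(326, 342) [ 629. -427.  219.] [ 0.67 -0.73 -0.16]
(344, 342) [ 648. -199.   27.] [ 0.83 -0.55 -0.03]
(374, 342) [ 690. -167.    1.] [0.04 0.05 1.  ]
(338, 348) [ 639. -203.   20.] [-0.35 -0.82 -0.45]
(362, 348) [ 673. -180.    1.] [-0.06  0.1   0.99]
```

View pics/s19.png

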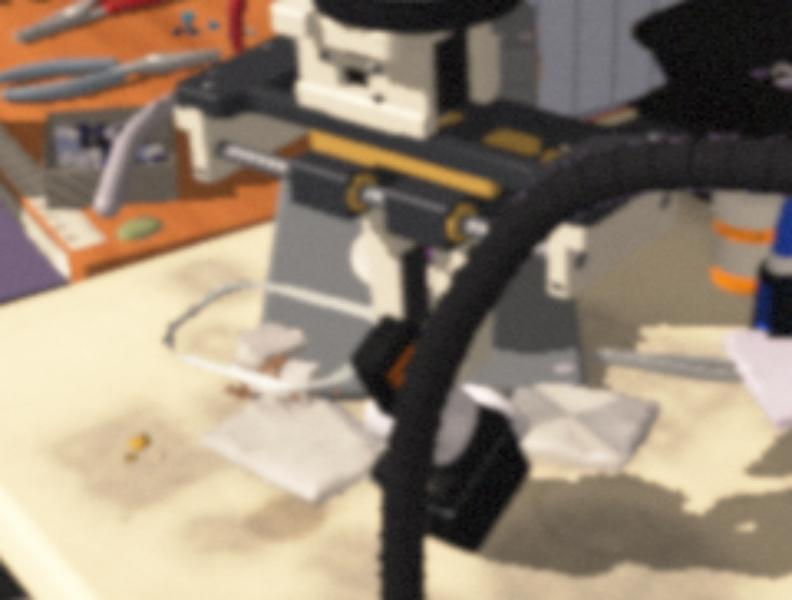

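```bash
python3 -m creep '[[0,0,0,0,0],[0,0,0,0,0],[0,0,0,0,0],[0,0,0,0,0],[0,0,0,0,0]]'; python3 - <<'E'
from h import *
im,d=robot.read_camera('side');cv2.imwrite('pics/s20.png',cv2.resize(im[170:370,200:440],None,fx=3.3,fy=3));np.save('pics/d20.npy',d)
show();normals(d,'side',326,300,375,350)
E
```

```text
t: 16.52
ee_pos: [633.3, -190.9, 102.7]
eef_rot: [-0.814, 1.646, -1.683]
ft_force: [0.3, 1.1, -1.0]
opening: 0.496
t 16.57 p [ 633.3 -190.9  102.7] yaw -37.1 F [-0.4  0.1  0.2] op 0.497 j [-0.33  0.12  1.62 -0.    1.37  0.32] tilt [ 0.022 -0.012 -1.   ]
(332, 300) [ 635. -431.  264.] [ 0.26 -0.91 -0.32]
(326, 312) [ 630. -430.  252.] [-0.11 -0.98 -0.18]
(368, 312) [ 685. -110.   10.] [-0.07  0.14  0.99]
(326, 318) [ 630. -430.  246.] [ 0.08 -0.98 -0.18]
(356, 318) [ 665. -172.   47.] [ 0.82 -0.57  0.01]
(326, 324) [ 630. -429.  239.] [ 0.27 -0.95 -0.16]
(350, 324) [ 656. -185.   47.] [ 0.82 -0.57 -0.01]
(356, 324) [ 665. -173.   37.] [ 0.84 -0.55 -0.  ]
(326, 330) [ 629. -429.  232.] [ 0.42 -0.89 -0.16]
(350, 330) [ 656. -185.   37.] [ 0.84 -0.55 -0.01]
(356, 330) [ 665. -172.   26.] [ 0.84 -0.55 -0.01]
(326, 336) [ 629. -428.  225.] [ 0.48 -0.87 -0.08]
(338, 336) [ 640. -198.   37.] [-0.54 -0.84 -0.06]
(344, 336) [ 648. -197.   36.] [ 0.75 -0.66 -0.01]
(350, 336) [ 656. -185.   26.] [ 0.84 -0.54  0.01]
(356, 336) [ 665. -172.   16.] [ 0.85 -0.52  0.  ]
(338, 342) [ 639. -198.   26.] [-0.62 -0.78 -0.01]
(350, 342) [ 656. -186.   16.] [ 0.83 -0.55 -0.02]
(374, 342) [ 690. -168.    1.] [0.01 0.02 1.  ]
(374, 348) [ 690. -180.    1.] [-0.02  0.09  1.  ]
```

View pics/s20.png

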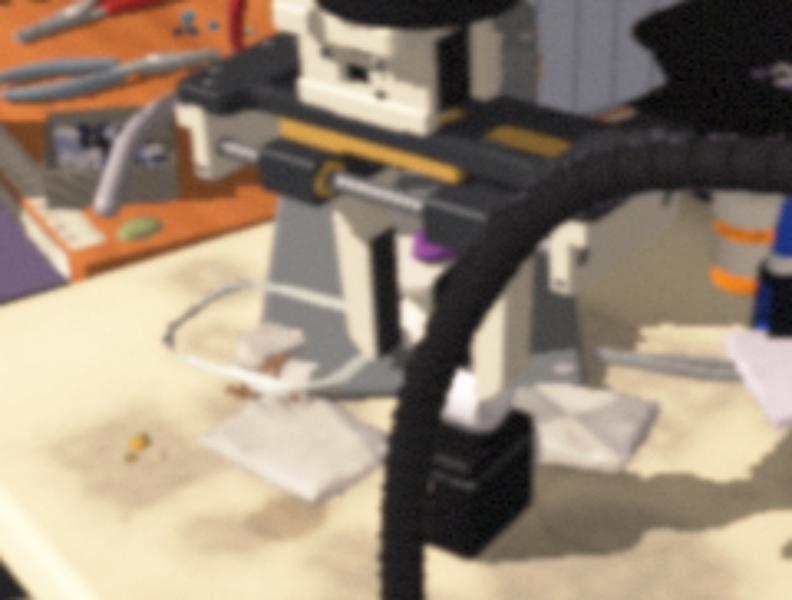

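```bash
python3 -m creep '[[0,-0.02,0,0,0.3],[0,-0.025,0,0,1],[0,-0.02,0,0,1]]'; python3 - <<'E'
from h import *
p,y=show();plan(p,y,[(560,-270,170,143,17)],1)
E
```

```text
t: 16.95
ee_pos: [631.5, -190.0, 170.9]
eef_rot: [-0.815, 1.647, -1.683]
ft_force: [-0.7, -0.6, -0.3]
opening: 0.772
t 16.95 p [ 631.5 -190.   170.9] yaw -37.2 F [-0.7 -0.6 -0.3] op 0.772 j [-0.33  0.08  1.55 -0.    1.48  0.32] tilt [ 0.02  -0.011 -1.   ]
[[0.0063,0.0001,-0.0005,-10.6,1],[0.0061,0.0001,-0.0017,-10.6,1],[0.0057,0.0001,-0.0027,-10.6,1],[0.0051,0.0001,-0.0037,-10.6,1],[0.0043,0.0001,-0.0046,-10.6,1]]
[[0.0034,0.0001,-0.0053,-10.6,1],[0.0023,0.0001,-0.0059,-10.6,1],[0.0012,0.0001,-0.0062,-10.6,1],[0.0001,0.0001,-0.0063,-10.6,1],[-0.0011,0.0001,-0.0062,-10.6,1]]
[[-0.0022,0.0001,-0.0059,-10.6,1],[-0.0033,0.0001,-0.0054,-10.6,1],[-0.0042,0.0001,-0.0047,-10.6,1],[-0.005,0.0001,-0.0039,-10.6,1],[-0.0056,0.0001,-0.0029,-10.6,1]]
[[-0.0061,0.0001,-0.0018,-10.6,1],[-0.0063,0.0001,-0.0006,-10.6,1]]
```

```bash
python3 -m creep '[[0.012,0,-0.001,-10.6,1],[0.012,0,-0.003,-10.6,1],[0.0114,0,-0.0054,-10.6,1],[0.01,0,-0.0074,-10.6,1],[0.0086,0,-0.0092,-10.6,1]]';python3 -m creep '[[0.0068,0,-0.0106,-10.6,1],[0.0046,0,-0.0118,-10.6,1],[0.0024,0,-0.0124,-10.6,1],[0,0,0,-10.6,1],[0,0,0,-10.6,1]]'; python3 - <<'E'
from h import *
im,d=robot.read_camera('top');cv2.imwrite('pics/t21.png',cv2.resize(im[170:330,280:480],None,fx=4,fy=3.75));np.save('pics/d21.npy',d)
p,y=show()
_,P=cloud('top',d,0,0,640,480);X=P[(P[:,0]>580)&(P[:,0]<700)&(P[:,1]>-240)&(P[:,1]<-100)&(P[:,2]>40)&(P[:,2]<150)]
for a,b in((130,150),(85,100),(45,60)):
    k=(X[:,2]>a)&(X[:,2]<b);print(a,b,k.sum(),X[k].mean(0).round(1) if k.any() else '', cv2.minAreaRect(X[k][:,:2].astype(np.float32)) if k.sum()>4 else '')
E
```

```text
t: 17.58
ee_pos: [591.3, -237.9, 179.5]
eef_rot: [-1.328, 0.964, -1.016]
ft_force: [0.4, 0.5, 0.0]
opening: 1.001
t: 18.2
ee_pos: [565.6, -268.5, 185.9]
eef_rot: [-1.565, 0.241, -0.295]
ft_force: [0.0, 0.1, 0.3]
opening: 0.999
t 18.25 p [ 565.7 -268.6  186.1] yaw 71.1 F [ 0.4 -1.3 -0.1] op 1.001 j [-0.48 -0.    1.62  0.    1.49 -1.72] tilt [ 0.032 -0.017 -0.999]
130 150 153 [ 642.3 -169.7  139. ] ((642.6797485351562, -170.06668090820312), (27.922922134399414, 15.946733474731445), 57.21940612792969)
85 100 114 [ 638.7 -164.5   91.2] ((643.3230590820312, -170.11358642578125), (31.48146629333496, 32.192481994628906), 55.46495056152344)
45 60 337 [ 634.2 -155.    53.2] ((622.470947265625, -149.89089965820312), (62.19106674194336, 96.38677978515625), 54.414363861083984)
```

View pics/t21.png

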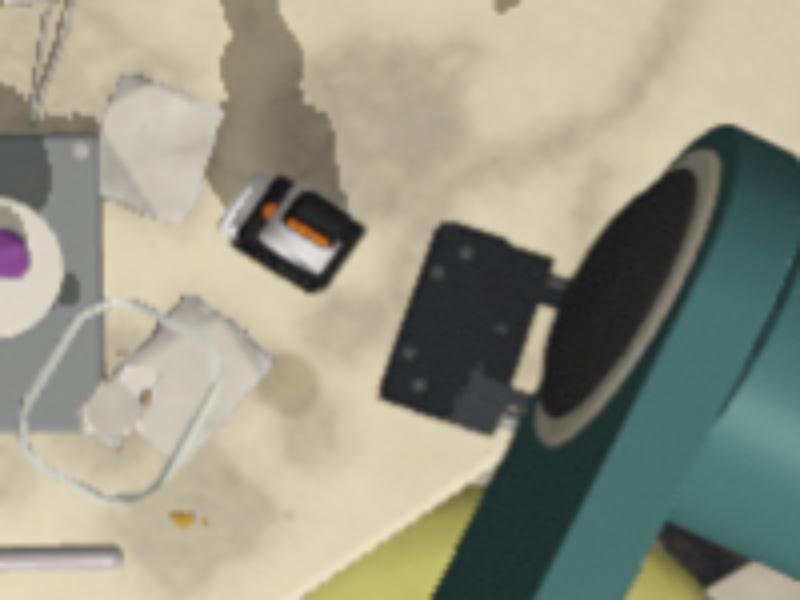

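```bash
python3 -m creep '[[0,0,0,-10.6,1],[0,0,0,-10.6,1],[0,0,0,-10.6,1]]'; python3 - <<'E'
from h import *
show()
E
python3 -m creep '[[0,0,0,0,1]]'; python3 - <<'E'
from h import *
show()
E
```

```text
t: 18.62
ee_pos: [565.9, -268.7, 189.1]
eef_rot: [-1.585, -0.196, 0.145]
ft_force: [-0.7, -0.6, -0.1]
opening: 0.999
t 18.62 p [ 565.9 -268.7  189.1] yaw 102.4 F [-0.7 -0.6 -0.1] op 0.999 j [-0.48 -0.    1.62  0.    1.49 -2.27] tilt [ 0.034 -0.018 -0.999]
t: 18.75
ee_pos: [566.0, -268.7, 189.9]
eef_rot: [-1.586, -0.194, 0.142]
ft_force: [-0.3, -0.7, -0.6]
opening: 1.003
t 18.75 p [ 566.  -268.7  189.9] yaw 102.2 F [-0.3 -0.7 -0.6] op 1.003 j [-0.48 -0.01  1.61  0.    1.49 -2.27] tilt [ 0.035 -0.018 -0.999]
```

```bash
python3 - <<'E'
from h import *
p,y=show();plan(p,y,[(640,-262,60,145,5)],1)
E
```

```text
t 18.75 p [ 566.  -268.7  189.9] yaw 102.2 F [-0.3 -0.7 -0.6] op 1.003 j [-0.48 -0.01  1.61  0.    1.49 -2.27] tilt [ 0.035 -0.018 -0.999]
[[0.0147,0.026,-0.0018,-8.6,1],[0.0143,0.026,-0.004,-8.6,1],[0.0136,0.026,-0.0061,-8.6,1],[0.0125,0.026,-0.008,-8.6,1],[0.0112,0.026,-0.0098,-8.6,1]]
```

```bash
python3 -m creep '[[0.015,0.026,-0.002,-8.6,1],[0.0143,0.026,-0.004,-8.6,1],[0.0136,0.026,-0.006,-8.6,1],[0.0125,0.026,-0.008,-8.6,1],[0.011,0.026,-0.01,-8.0,1]]'; python3 - <<'E'
from h import *
show()
E
python3 -m creep '[[0,0.015,0,0,1],[0,0.01,0,0,1],[0,0.008,0,0,1],[0,0,0,0,1]]'; python3 - <<'E'
from h import *
show()
E
```

```text
t: 19.38
ee_pos: [648.5, -265.9, 65.1]
eef_rot: [-1.482, -0.757, 0.713]
ft_force: [0.9, 0.4, 0.3]
opening: 1.001
t 19.38 p [ 648.5 -265.9   65.1] yaw 143.7 F [0.9 0.4 0.3] op 1.001 j [-0.42  0.22  1.58 -0.    1.3  -2.93] tilt [ 0.041 -0.021 -0.999]
t: 19.88
ee_pos: [649.2, -266.6, 30.7]
eef_rot: [-1.486, -0.743, 0.699]
ft_force: [-0.0, -0.1, 0.9]
opening: 0.999
t 19.88 p [ 649.2 -266.6   30.7] yaw 142.7 F [-0.  -0.1  0.9] op 0.999 j [-0.42  0.25  1.6  -0.    1.24 -2.91] tilt [ 0.04  -0.021 -0.999]
```

```bash
python3 -m creep '[[0,0.012,0,0,1],[0,0.01,0,0,1],[0,0.005,0,0,1],[0,0.003,0,0,1]]'; python3 - <<'E'
from h import *
show()
E
python3 -m creep '[[0,0.004,0,0,1],[0,0.004,0,0,1],[0,0.004,0,0,1],[0,0.004,0,0,1]]'; python3 - <<'E'
from h import *
show()
E
```

```text
t: 20.38
ee_pos: [650.9, -267.6, 2.2]
eef_rot: [-1.488, -0.743, 0.697]
ft_force: [-16.4, 7.2, 43.6]
opening: 1.001
t 20.38 p [ 650.9 -267.6    2.2] yaw 142.6 F [-16.4   7.2  43.6] op 1.001 j [-0.43  0.28  1.62 -0.    1.2  -2.91] tilt [ 0.042 -0.021 -0.999]
t: 20.88
ee_pos: [651.0, -267.6, 2.0]
eef_rot: [-1.485, -0.741, 0.699]
ft_force: [-21.5, 8.2, 42.6]
opening: 0.998
t 20.88 p [ 651.  -267.6    2. ] yaw 142.6 F [-21.5   8.2  42.6] op 0.998 j [-0.43  0.28  1.61 -0.    1.2  -2.91] tilt [ 0.039 -0.02  -0.999]
```

```bash
python3 -m creep '[[0,0.004,-0.006,0,1],[0,0.004,-0.006,0,1],[0,0.004,-0.006,0,1],[0,0.004,-0.006,0,1]]'; python3 - <<'E'
from h import *
show()
E
```

```text
t: 21.38
ee_pos: [671.3, -279.5, 1.9]
eef_rot: [-1.479, -0.742, 0.698]
ft_force: [-18.4, 13.0, 38.0]
opening: 1.002
t 21.38 p [ 671.3 -279.5    1.9] yaw 142.6 F [-18.4  13.   38. ] op 1.002 j [-0.43  0.33  1.55  0.    1.22 -2.92] tilt [ 0.038 -0.014 -0.999]
```

```bash
cat >> h.py <<'E'
def plan(targets,f):
    p,R,yaw,o=pose();p=p.copy();out=[]
    for x,y,z,yw,n in targets:
        q0=p.copy();y0=yaw
        for i in range(n):
            q=q0+(np.array([x,y,z])-q0)*(i+1)/n; ny=y0+(yw-y0)*(i+1)/n
            D=R.T@(q-p);t=yaw-ny
            out.append([*[round(float(v)/1000,4) for v in D],round(float(t),1),f])
            R=R@Ro.from_euler('y',t,degrees=True).as_matrix();p=q;yaw=ny
    for i in range(0,len(out),5):print(str(out[i:i+5]).replace(' ',''))
E
python3 - <<'E'
from h import *
plan([(660,-275,60,142.6,1),(650,-230,165,143,3),(642.6,-170,165,145.5,2),(642.6,-170,125,145.5,1)],1)
E
```

```text
[[-0.0026,-0.0586,0.0094,0.0,1],[0.0103,-0.0353,0.0104,-0.1,1],[0.0103,-0.0353,0.0104,-0.1,1],[0.0104,-0.0353,0.0104,-0.1,1],[0.0217,-0.0006,0.021,-1.2,1]]
[[0.0222,-0.0006,0.0205,-1.2,1],[-0.0004,0.04,0.0016,0.0,1]]
```

```bash
python3 -m creep '[[-0.0026,-0.0586,0.0094,0,1],[0,-0.04,0.008,0,1],[0.006,-0.04,0.008,0,1],[0.01,-0.03,0.01,0,1]]'; python3 - <<'E'
from h import *
show();plan([(642.6,-170,165,145.5,4)],1)
E
```

```text
t: 21.88
ee_pos: [643.8, -244.5, 171.0]
eef_rot: [-1.476, -0.739, 0.698]
ft_force: [1.0, 0.4, -0.4]
opening: 0.998
t 21.88 p [ 643.8 -244.5  171. ] yaw 142.6 F [ 1.   0.4 -0.4] op 0.998 j [-0.4   0.14  1.5   0.    1.47 -2.89] tilt [ 0.034 -0.012 -0.999]
[[0.0146,0.0013,0.0116,-0.7,1],[0.0147,0.0013,0.0114,-0.7,1],[0.0149,0.0013,0.0112,-0.7,1],[0.015,0.0013,0.011,-0.7,1]]
```

```bash
python3 -m creep '[[0.0146,0.0013,0.0116,-0.7,1],[0.0147,0.0013,0.0114,-0.7,1],[0.0149,0.0013,0.011,-0.7,1],[0.01,0.0013,0.007,-0.7,1],[0,0,0,0,1]]'; python3 - <<'E'
from h import *
show();plan([(642.6,-170,104,145.5,3)],1)
E
```

```text
t: 22.5
ee_pos: [643.2, -171.7, 163.6]
eef_rot: [-1.462, -0.78, 0.74]
ft_force: [0.5, -1.1, -0.6]
opening: 0.999
t 22.5 p [ 643.2 -171.7  163.6] yaw 145.6 F [ 0.5 -1.1 -0.6] op 0.999 j [-0.3   0.09  1.56 -0.    1.46 -2.84] tilt [ 0.034 -0.013 -0.999]
[[0.0002,0.0198,0.0012,0.0,1],[0.0002,0.0198,0.0012,0.0,1],[0.0002,0.0198,0.0012,0.0,1]]
```

```bash
python3 -m creep '[[0,0.02,0.001,0,-0.2],[0,0.02,0.001,0,-0.5],[0,0.019,0.001,0,-0.5],[0,0.001,0,0,-0.5],[0,0,0,0,-0.5]]'; python3 - <<'E'
from h import *
show();plan([(642.6,-170,103,145.5,1)],1)
E
```

```text
t: 23.12
ee_pos: [641.8, -171.9, 96.9]
eef_rot: [-1.461, -0.776, 0.741]
ft_force: [0.3, -0.1, 0.5]
opening: 0.512
t 23.12 p [ 641.8 -171.9   96.9] yaw 145.5 F [ 0.3 -0.1  0.5] op 0.512 j [-0.3   0.13  1.63 -0.    1.35 -2.84] tilt [ 0.031 -0.012 -0.999]
[[0.0021,-0.0061,0.0002,0.0,1]]
```

```bash
python3 -m creep '[[0.0015,-0.008,0,0,-1],[0,0,0,0,-1],[0,0,0,0,-1],[0,0,0,0,-1],[0,0,0,0,-1]]'; python3 -m creep '[[0,0,0,0,-1],[0,0,0,0,-1]]'; python3 - <<'E'
from h import *
show()
im,d=robot.read_camera('side');cv2.imwrite('pics/s22.png',cv2.resize(im[170:370,200:440],None,fx=3.3,fy=3))
E
```

```text
t: 23.75
ee_pos: [643.0, -170.5, 107.8]
eef_rot: [-1.462, -0.778, 0.739]
ft_force: [-0.9, 1.2, 0.4]
opening: 0.168
t: 24.0
ee_pos: [642.9, -170.4, 107.8]
eef_rot: [-1.462, -0.778, 0.74]
ft_force: [-1.8, 0.5, 2.3]
opening: 0.17
t 24.0 p [ 642.9 -170.4  107.8] yaw 145.5 F [-1.8  0.5  2.3] op 0.17 j [-0.3   0.12  1.62 -0.    1.37 -2.84] tilt [ 0.033 -0.012 -0.999]
```

View pics/s22.png

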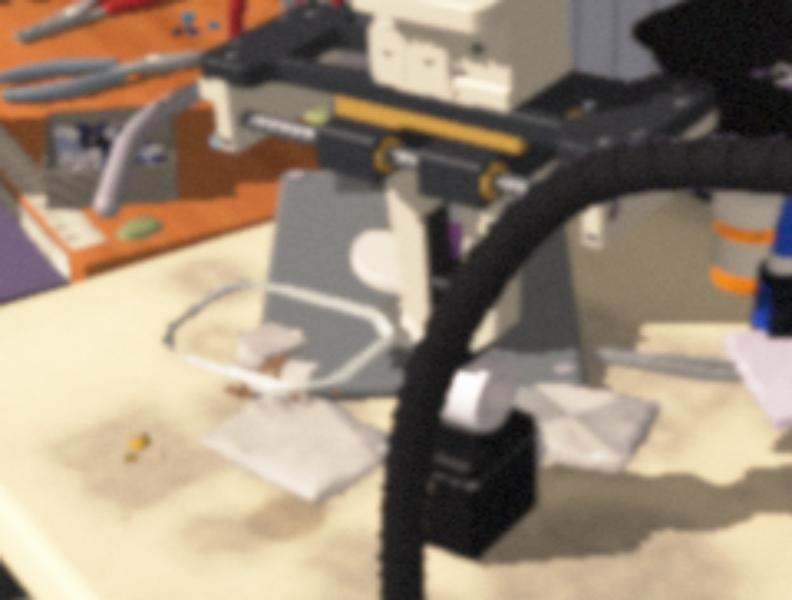

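```bash
python3 -m creep '[[0,-0.025,0,0,-1],[0,-0.03,0,0,-1],[0,-0.02,0,0,-1],[0,0,0,0,-1]]'; python3 - <<'E'
from h import *
show();plan([(487.3,-145,185,89,7)],-1)
E
```

```text
t: 24.55
ee_pos: [640.0, -169.6, 182.2]
eef_rot: [-1.461, -0.776, 0.741]
ft_force: [0.2, 0.4, -2.8]
opening: 0.172
t 24.55 p [ 640.  -169.6  182.2] yaw 145.5 F [ 0.2  0.4 -2.8] op 0.172 j [-0.3   0.08  1.54 -0.    1.49 -2.84] tilt [ 0.03  -0.012 -0.999]
[[-0.0094,-0.0011,0.02,8.1,-1],[-0.0121,-0.0011,0.0184,8.1,-1],[-0.0146,-0.0011,0.0165,8.1,-1],[-0.0168,-0.0011,0.0143,8.1,-1],[-0.0186,-0.0011,0.0118,8.1,-1]]
[[-0.0201,-0.0011,0.0091,8.1,-1],[-0.0212,-0.0011,0.0062,8.1,-1]]
```

```bash
python3 -m creep '[[-0.0094,-0.001,0.02,8.1,-1],[-0.012,-0.001,0.0184,8.1,-1],[-0.0146,-0.001,0.0165,8.1,-1],[-0.0168,-0.001,0.0143,8.1,-1],[-0.0186,-0.001,0.012,8.1,-1]]'; python3 -m creep '[[-0.02,-0.001,0.009,8.1,-1],[-0.0212,-0.001,0.006,8,-1],[0,0,0,0,-1]]'; python3 - <<'E'
from h import *
show();plan([(487.3,-140,150,89,3)],-1)
im,d=robot.read_camera('side');cv2.imwrite('pics/s23.png',cv2.resize(im[150:350,160:400],None,fx=3.3,fy=3));np.save('pics/d23.npy',d)
im,d=robot.read_camera('top');cv2.imwrite('pics/t23.png',cv2.resize(im[200:360,240:440],None,fx=4,fy=3.75))
E
```

```text
t: 25.18
ee_pos: [527.4, -150.1, 175.7]
eef_rot: [-1.575, -0.206, 0.173]
ft_force: [-0.1, -0.0, -2.5]
opening: 0.17
t: 25.55
ee_pos: [481.1, -141.5, 172.6]
eef_rot: [-1.579, 0.025, -0.055]
ft_force: [-0.3, -0.7, -3.2]
opening: 0.171
t 25.55 p [ 481.1 -141.5  172.6] yaw 87.1 F [-0.3 -0.7 -3.2] op 0.171 j [-0.34 -0.27  1.88 -0.    1.51 -1.86] tilt [ 0.019 -0.009 -1.   ]
[[0.0019,0.0076,0.0007,-0.6,-1],[0.0019,0.0076,0.0006,-0.6,-1],[0.0019,0.0076,0.0006,-0.6,-1]]
```

View pics/s23.png

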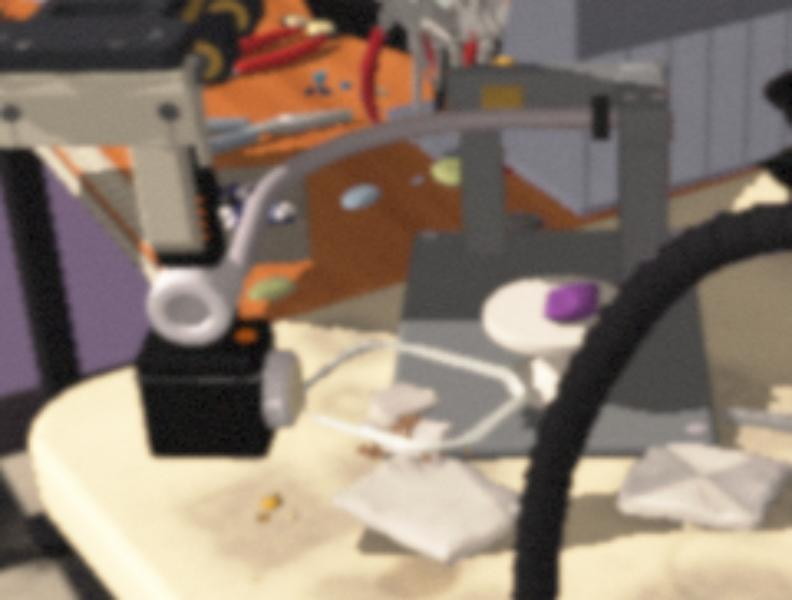

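View pics/t23.png

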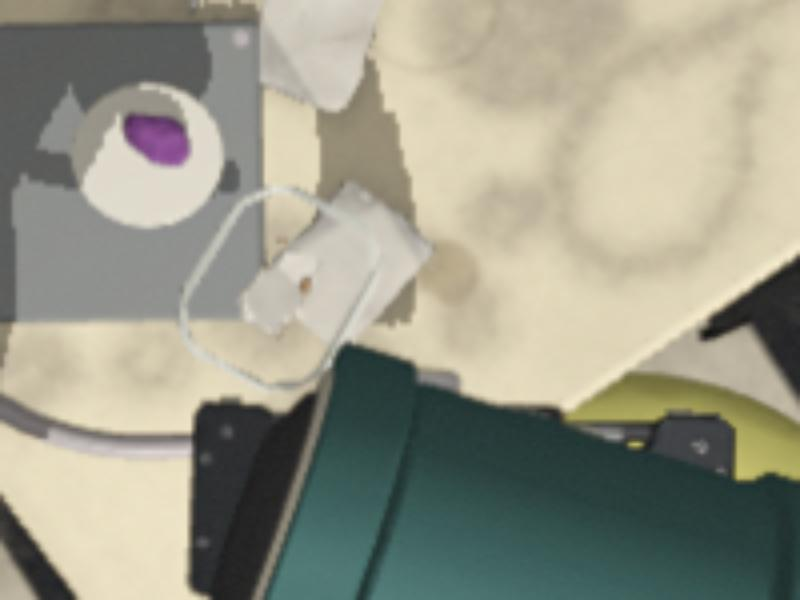

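```bash
cat >> h.py <<'E'
def ony(n,px,y):
    o,d=ray(n,px);s=(y-o[1])/d[:,1];return o+d*s[:,None]
def ring(save=None):
    "tube front face centre in side view: bright ring, fit ellipse"
    im,d=robot.read_camera('side')
    p,R,yaw,o=pose()
    g=proj('side',[[p[0],p[1]-16,p[2]-30]])[0];x,y=int(g[0]),int(g[1])
    c=im[y-40:y+40,x-40:x+40]
    if save: cv2.imwrite(save,cv2.resize(c,None,fx=7,fy=7,interpolation=cv2.INTER_CUBIC))
    print('expected px',g.round(1),'crop origin',(x-40,y-40));return im,d,p
E
python3 - <<'E'
from h import *
ring('pics/r1.png')
show()
E
```

```text
expected px [217.6 254.4] crop origin (177, 214)
t 25.7 p [ 482.3 -141.7  172.9] yaw 87.3 F [ 0.  -0.3 -2.3] op 0.173 j [-0.34 -0.27  1.88 -0.    1.51 -1.86] tilt [ 0.019 -0.009 -1.   ]
```

View pics/r1.png

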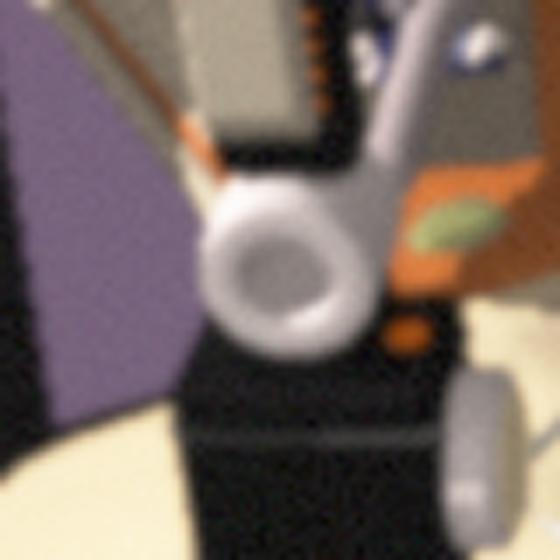

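```bash
python3 - <<'E'
from h import *
s=cv2.imread('pics/side0.png');cv2.imwrite('pics/c4.png',cv2.resize(s[200:260,200:280],None,fx=9,fy=9,interpolation=cv2.INTER_CUBIC))
for q in [(488.0,-80,120),(488.5,-54,120),(488,-80,126),(488,-80,114)]: print(q,((proj('side',[q])[0]-[200,200])*9).round(0),proj('side',[q])[0])
E
```

```text
(488.0, -80, 120) [292. 360.] [232.48761361 240.00791085]
(488.5, -54, 120) [319. 282.] [235.41741076 231.3211607 ]
(488, -80, 126) [289. 328.] [232.07084117 236.42065479]
(488, -80, 114) [296. 392.] [232.90108316 243.56986274]
```

View pics/c4.png

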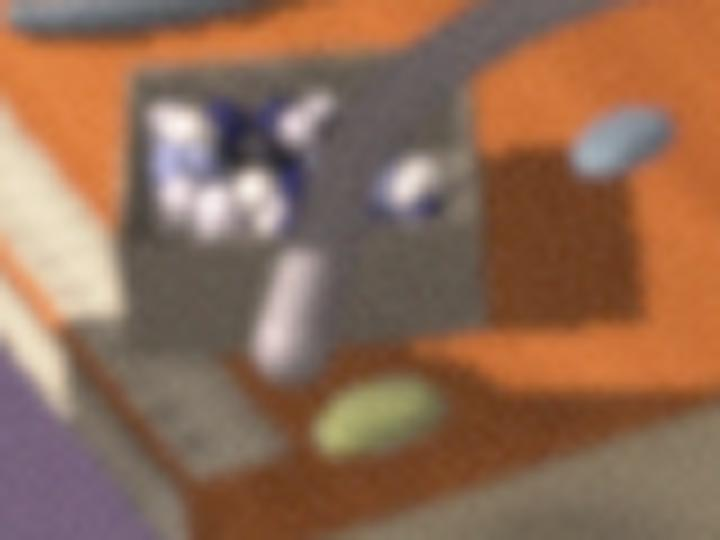

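```bash
python3 - <<'E'
from h import *
im,d=robot.read_camera('side');p,R,y,o=pose();print(p.round(1),R[:,1].round(3))
px,P=cloud('side',d,195,225,245,290)
# front face: y close to min
k=(abs(P[:,0]-482)<22)&(P[:,2]>118)&(P[:,2]<165)&(P[:,1]<-150)&(P[:,1]>-164)
X=P[k];print(len(X),X.mean(0),X.min(0),X.max(0))
g=im[px[:,1],px[:,0]].max(1)
X=P[k&(g>130)];print(len(X),X.mean(0).round(1),np.percentile(X,[2,98],axis=0).round(1))
(c,r)=cv2.minEnclosingCircle(X[:,[0,2]].astype(np.float32));print('circle x,z',c,r)
# lens ring: extreme
k=(P[:,0]>0)
px,P=cloud('side',d,230,250,260,300)
k=(P[:,1]>-175)&(P[:,1]<-110)&(P[:,2]>90)&(P[:,2]<150)&(P[:,0]>505)&(P[:,0]<530);X=P[k];print('lens',len(X),np.percentile(X,[2,50,98],axis=0).round(1))
px,P=cloud('side',d,195,260,250,320)
k=(P[:,1]>-180)&(P[:,1]<-110)&(P[:,2]>20)&(P[:,0]>440)&(P[:,0]<506);X=P[k];print('case',len(X),np.percentile(X,[1,50,99],axis=0).round(1))
E
```

```text
[ 482.4 -141.8  173.1] [ 0.019 -0.009 -1.   ]
694 [ 483.21020663 -157.01756134  136.52007992] [ 460.37200852 -163.68548371  118.05960476] [ 503.64461807 -150.00391498  164.97093794]
385 [ 482.8 -156.6  146.2] [[ 467.7 -159.9  129.8]
 [ 497.5 -151.1  160.8]]
circle x,z (481.6238098144531, 144.43048095703125) 18.46459197998047
lens 378 [[ 505.4 -163.    90.9]
 [ 511.6 -154.5  107.7]
 [ 520.3 -129.   121.9]]
case 1508 [[ 458.1 -164.7   68.6]
 [ 482.7 -161.4  103.9]
 [ 505.7 -140.3  133.7]]
```

```bash
python3 - <<'E'
from h import *
plan([(487.5,-135,149,89,3)],-1)
E
```

```text
[[0.0014,0.008,0.0024,-0.6,-1],[0.0015,0.008,0.0024,-0.6,-1],[0.0015,0.008,0.0024,-0.6,-1]]
```

```bash
python3 -m creep '[[0.0015,0.008,0.0024,-0.6,-1],[0.0015,0.008,0.0024,-0.6,-1],[0.0015,0.007,0.0024,-0.5,-1],[0,0,0,0,-1]]'; python3 - <<'E'
from h import *
show();plan([(487.6,-127,149,89,1)],-1);ring('pics/r2.png')
E
```

```text
t: 26.25
ee_pos: [488.5, -134.3, 147.1]
eef_rot: [-1.579, -0.003, -0.025]
ft_force: [-0.3, -0.1, -2.6]
opening: 0.168
t 26.25 p [ 488.5 -134.3  147.1] yaw 89.2 F [-0.3 -0.1 -2.6] op 0.168 j [-0.32 -0.24  1.9  -0.    1.47 -1.87] tilt [ 0.018 -0.008 -1.   ]
[[-0.001,-0.002,0.0073,0.2,-1]]
expected px [225.3 267.6] crop origin (185, 227)
```

View pics/r2.png

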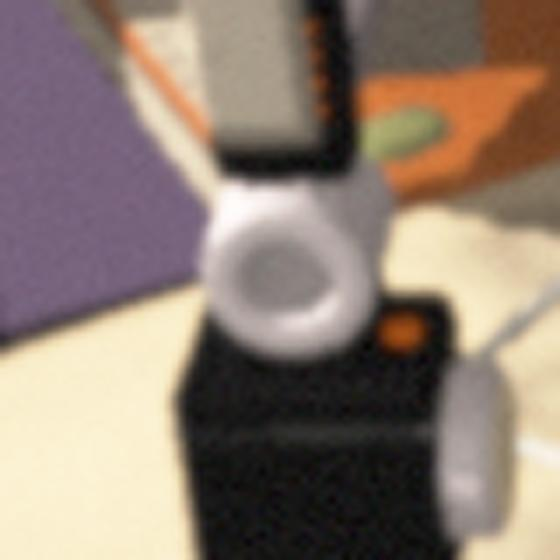

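```bash
python3 -m creep '[[-0.0008,-0.0005,0.011,0,-1],[0,0,0.011,0,-1],[0,0,0.009,0,-1],[0,0,0,0,-1]]'; python3 - <<'E'
from h import *
show();im,d,p=ring('pics/r3.png');plan([(488.2,-60,148,89,4)],-1)
E
```

```text
t: 26.8
ee_pos: [488.4, -100.9, 148.7]
eef_rot: [-1.579, -0.004, -0.026]
ft_force: [0.4, 0.7, -3.5]
opening: 0.169
t 26.8 p [ 488.4 -100.9  148.7] yaw 89.2 F [ 0.4  0.7 -3.5] op 0.169 j [-0.25 -0.26  1.91 -0.    1.47 -1.81] tilt [ 0.019 -0.008 -1.   ]
expected px [228.9 254.1] crop origin (188, 214)
[[-0.0002,0.0001,0.0103,0.0,-1],[-0.0002,0.0001,0.0103,0.0,-1],[-0.0002,0.0001,0.0103,0.0,-1],[-0.0002,0.0001,0.0103,0.0,-1]]
```

View pics/r3.png

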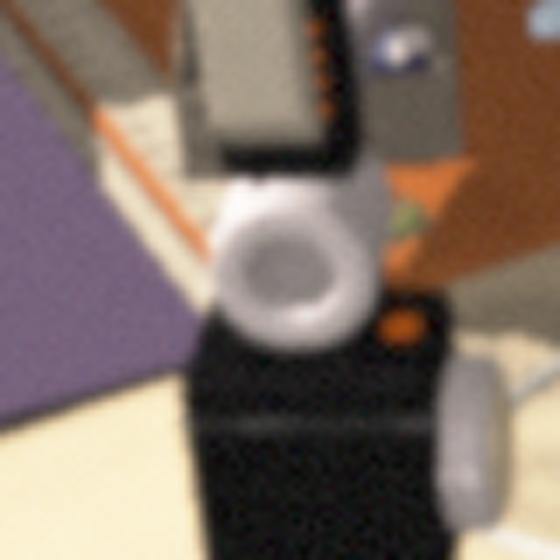

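```bash
python3 -m creep '[[-0.001,0.0015,0.008,0,-1],[0,0.0005,0.008,0,-1],[0,0,0.007,0,-1],[0,0,0,0,-1]]'; python3 - <<'E'
from h import *
show();o=robot.get_obs();print(np.round(o['ft_torque'],2));im,d,p=ring('pics/r4.png')
E
```

```text
t: 27.35
ee_pos: [487.6, -77.0, 146.6]
eef_rot: [-1.579, -0.004, -0.027]
ft_force: [-1.7, 1.0, -1.0]
opening: 0.171
t 27.35 p [487.6 -77.  146.6] yaw 89.2 F [-1.7  1.  -1. ] op 0.171 j [-0.21 -0.28  1.93 -0.    1.47 -1.76] tilt [ 0.019 -0.009 -1.   ]
[0.32 0.16 0.05]
expected px [231.1 246.6] crop origin (191, 206)
```

View pics/r4.png

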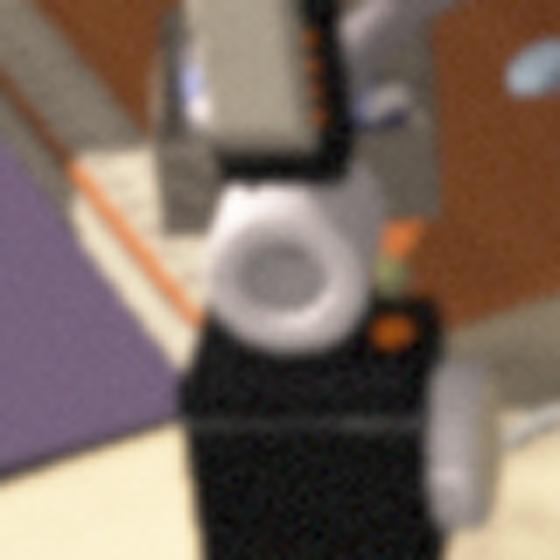

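```bash
python3 -m creep '[[0.0006,-0.0015,0.008,0,-1],[0,0,0.008,0,-1],[0,0,0.008,0,-1],[0,0,0,0,-1]]'; python3 - <<'E'
from h import *
show();o=robot.get_obs();print(np.round(o['ft_torque'],2));im,d,p=ring('pics/r5.png')
E
```

```text
t: 27.9
ee_pos: [488.6, -51.4, 147.8]
eef_rot: [-1.579, -0.004, -0.027]
ft_force: [-0.7, 0.4, -1.8]
opening: 0.169
t 27.9 p [488.6 -51.4 147.8] yaw 89.2 F [-0.7  0.4 -1.8] op 0.169 j [-0.15 -0.28  1.93 -0.01  1.47 -1.71] tilt [ 0.019 -0.009 -1.   ]
[0.27 0.07 0.03]
expected px [234.3 237.1] crop origin (194, 197)
```

View pics/r5.png

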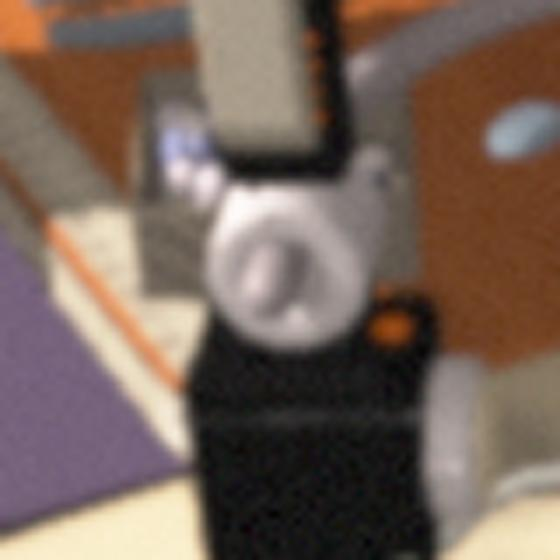

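```bash
python3 - <<'E'
from h import *
for n,f in(('top','pics/top0d.npy'),('side','pics/side0d.npy')):
    d=np.load(f);_,P=cloud(n,d,0,0,640,480)
    for x in range(590,640,8):
        k=(P[:,2]>116)&(P[:,2]<131)&(P[:,0]>x)&(P[:,0]<x+8)&(P[:,1]>60)&(P[:,1]<108)
        Y=np.sort(P[k,1]);top=P[k&(P[:,2]>124.5)];print(n,x,len(Y),Y[[0,-1]].round(1) if len(Y) else '',np.median(top[:,1]).round(1) if len(top) else '')
    # bend circle fit
    k=(P[:,2]>118)&(P[:,2]<131)&(P[:,0]>478)&(P[:,0]<585)&(P[:,1]>-15)&(P[:,1]<92)
    X=P[k][:,:2];A=np.c_[2*X,np.ones(len(X))];s=np.linalg.lstsq(A,(X**2).sum(1),rcond=None)[0];r=np.sqrt(s[2]+s[0]**2+s[1]**2)
    v=X-[599,-21];rr=np.hypot(*v.T);print('circle',s[:2],r,len(X))
    for it in range(20):
        v=X-s[:2];rr=np.hypot(*v.T);s[:2]+=((rr-110)[:,None]*v/rr[:,None]).mean(0)*1.5
    print('fixed r',s[:2])
E
```

```text
top 590 39 [ 83.9 107.7] 90.0
top 598 46 [ 83.5 107.7] 91.9
top 606 37 [ 83.8 107.4] 90.2
top 614 24 [84.  92.3] 88.3
top 622 29 [84.  92.1] 88.5
top 630 26 [84.1 92.2] 88.1
top 638 32 [78.4 98.7] 89.0
circle [583.6671904   -8.31498679] 92.37877066605562 585
fixed r [597.98285544 -21.41400945]
side 590 47 [ 79.2 108. ] 89.1
side 598 52 [ 80.9 106.4] 96.9
side 606 32 [ 79.5 105.6] 90.6
side 614 34 [80.8 91.1] 87.6
side 622 35 [82.3 90.3] 87.1
side 630 32 [82.6 90.3] 87.6
side 638 29 [77.9 89.8] 85.7
circle [588.05359009 -13.43818362] 96.68114543152556 494
fixed r [598.40834895 -23.67516284]
```

```bash
cat >> h.py <<'E'
O=np.array([598.4,-21.2]);SY=np.radians(-1.0)
def rail():
    p,R,yaw,o=pose();c,s=np.cos(SY),np.sin(SY);v=p[:2]-O;S=np.array([c*v[0]+s*v[1],-s*v[0]+c*v[1]])
    sy=yaw-np.degrees(SY)
    if S[1]<0: e=-110-S[0];want=90.;th=0
    elif S[0]>0: e=S[1]-110;want=0.;th=90
    else:
        th=np.degrees(np.arctan2(S[1],-S[0]));e=np.hypot(*S)-110;want=90-th
    print('t',round(o['t'],2),'stand xy',S.round(1),'theta',round(th,1),'out err',round(e,1),'yaw err(deg, turn by)',round(sy-want,1),'z',p[2].round(1),'F stand',np.round([c*o['ft_force'][0]+s*o['ft_force'][1],-s*o['ft_force'][0]+c*o['ft_force'][1],o['ft_force'][2]],1),'tilt',R[:2,1].round(3),'op',round(o['opening'],3),'j6',o['joint_positions'][5].round(2))
E
python3 -m creep '[[-0.0005,-0.0012,0.01,0,-1],[0,0,0.01,0,-1],[0,0,0.009,0.2,-1],[0,0,0,0,-1]]'; python3 - <<'E'
from h import *
rail()
E
```

```text
t: 28.45
ee_pos: [488.6, -20.6, 148.7]
eef_rot: [-1.579, -0.001, -0.03]
ft_force: [-0.0, -0.2, -3.1]
opening: 0.169
t 28.45 stand xy [-109.8   -1.3] theta 0 out err -0.2 yaw err(deg, turn by) -0.1 z 148.7 F stand [-0.  -0.2 -3.1] tilt [ 0.019 -0.009] op 0.169 j6 -1.64
```

Threaded, with no side load. Now round the bend.

```bash
python3 -m creep '[[0.0006,0,0.0115,6,-1],[0.0006,0,0.0115,6,-1],[0.0006,0,0.0115,6,-1],[0,0,0,0,-1]]'; python3 - <<'E'
from h import *
rail()
E
```

```text
t: 28.95
ee_pos: [494.7, 13.9, 148.3]
eef_rot: [-1.56, 0.252, -0.284]
ft_force: [-0.5, -0.1, -4.1]
opening: 0.169
t 28.95 stand xy [-104.3   33.3] theta 17.7 out err -0.5 yaw err(deg, turn by) -0.8 z 148.3 F stand [-0.5 -0.1 -4.1] tilt [ 0.019 -0.009] op 0.169 j6 -1.25
```

```bash
python3 -m creep '[[0.0003,0,0.0115,5.5,-1],[0.0005,0,0.0115,5.9,-1],[0.0005,0,0.0115,5.9,-1],[0,0,0,0,-1]]'; python3 - <<'E'
from h import *
rail()
E
python3 -m creep '[[0.0005,0,0.0115,5.8,-1],[0.0005,0,0.0115,5.9,-1],[0.0005,0,0.0115,5.9,-1],[0,0,0,0,-1]]'; python3 - <<'E'
from h import *
rail()
E
```

```text
t: 29.45
ee_pos: [510.1, 43.5, 148.2]
eef_rot: [-1.516, 0.486, -0.517]
ft_force: [-1.3, 0.8, -1.7]
opening: 0.172
t 29.45 stand xy [-89.4  63.2] theta 35.2 out err -0.5 yaw err(deg, turn by) -0.5 z 148.2 F stand [-1.4  0.8 -1.7] tilt [ 0.017 -0.01 ] op 0.172 j6 -0.89
t: 29.95
ee_pos: [533.2, 66.4, 148.3]
eef_rot: [-1.446, 0.719, -0.747]
ft_force: [-0.8, 3.9, -1.9]
opening: 0.171
t 29.95 stand xy [-66.8  86.4] theta 52.3 out err -0.8 yaw err(deg, turn by) -0.5 z 148.3 F stand [-0.8  3.9 -1.9] tilt [ 0.014 -0.01 ] op 0.171 j6 -0.55
```

```bash
python3 -m creep '[[-0.001,0,0.0115,5.8,-1],[0.0003,0,0.0115,5.9,-1],[0,0,0,0,-1]]'; python3 - <<'E'
from h import *
rail()
E
python3 -m creep '[[0.0003,0,0.0115,5.8,-1],[0.0005,0,0.0115,5.9,-1],[0,0,0,0,-1]]'; python3 - <<'E'
from h import *
rail()
E
```

```text
t: 30.32
ee_pos: [551.4, 77.5, 148.5]
eef_rot: [-1.386, 0.866, -0.896]
ft_force: [0.8, 0.2, -3.2]
opening: 0.168
t 30.32 stand xy [-48.7  97.8] theta 63.5 out err -0.7 yaw err(deg, turn by) -0.4 z 148.5 F stand [ 0.8  0.2 -3.2] tilt [ 0.015 -0.011] op 0.168 j6 -0.34
t: 30.7
ee_pos: [571.5, 84.2, 148.6]
eef_rot: [-1.315, 1.013, -1.041]
ft_force: [1.3, 5.2, -3.3]
opening: 0.173
t 30.7 stand xy [-28.7 105. ] theta 74.7 out err -1.2 yaw err(deg, turn by) -0.3 z 148.6 F stand [ 1.2  5.2 -3.3] tilt [ 0.014 -0.01 ] op 0.173 j6 -0.14
```

```bash
python3 -m creep '[[-0.0013,0,0.0098,5,-1],[0,0,0.0098,5,-1],[0.0003,0,0.008,4.6,-1],[0,0,0,0,-1]]'; python3 - <<'E'
from h import *
rail();show()
im,d=robot.read_camera('top');cv2.imwrite('pics/t30.png',cv2.resize(im[185:305,160:320],None,fx=5,fy=5))
im,d=robot.read_camera('side');cv2.imwrite('pics/s30.png',cv2.resize(im[130:290,210:400],None,fx=4,fy=3.7))
E
```

```text
t: 31.2
ee_pos: [595.7, 87.3, 148.7]
eef_rot: [-1.213, 1.19, -1.219]
ft_force: [7.3, 7.0, -5.1]
opening: 0.17
t 31.2 stand xy [ -4.6 108.4] theta 87.6 out err -1.5 yaw err(deg, turn by) -1.1 z 148.7 F stand [ 7.2  7.1 -5.1] tilt [ 0.011 -0.012] op 0.17 j6 0.1
t 31.2 p [595.7  87.3 148.7] yaw 0.4 F [ 7.3  7.  -5.1] op 0.17 j [ 0.11 -0.02  1.7  -0.01  1.46  0.1 ] tilt [ 0.011 -0.012 -1.   ]
```

View pics/s30.png

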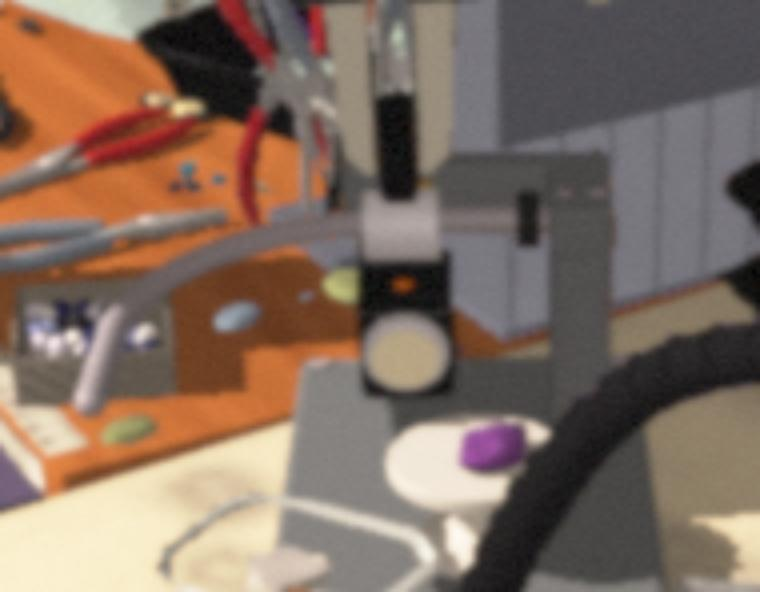

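View pics/t30.png

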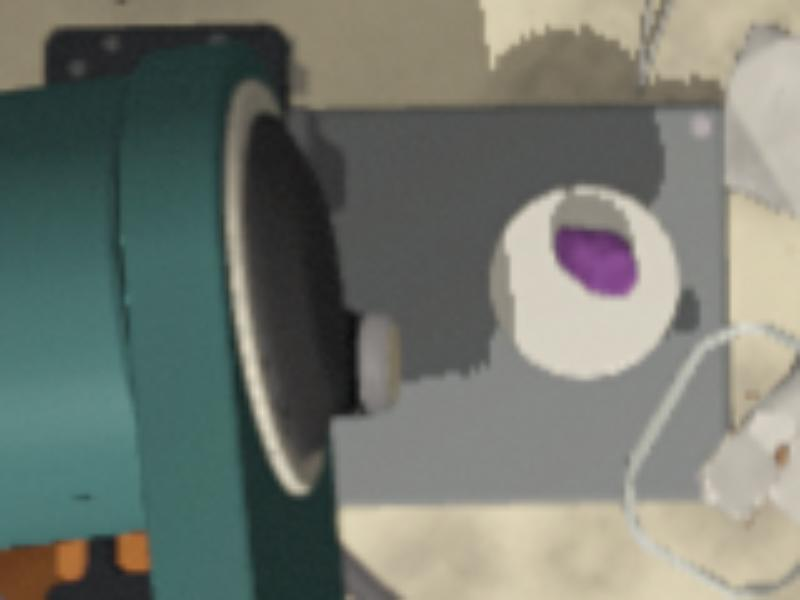

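```bash
python3 -m creep '[[-0.0015,0,0.006,-0.8,-1],[0,0,0.007,0,-1],[0,0,0,0,-1]]'; python3 - <<'E'
from h import *
rail();o=robot.get_obs();print(np.round(o['ft_torque'],2))
E
```

```text
t: 31.68
ee_pos: [608.1, 87.8, 149.0]
eef_rot: [-1.227, 1.171, -1.201]
ft_force: [4.3, 1.3, -4.8]
opening: 0.171
t 31.68 stand xy [  7.8 109.2] theta 90 out err -0.8 yaw err(deg, turn by) 2.9 z 149.0 F stand [ 4.2  1.4 -4.8] tilt [ 0.011 -0.014] op 0.171 j6 0.08
[ 0.3  -0.88 -0.11]
```

```bash
python3 -m creep '[[-0.0003,0,0.006,2.9,-1],[0,0,0.006,0,-1],[0,0,0,0,-1]]'; python3 - <<'E'
from h import *
rail();o=robot.get_obs();print(np.round(o['ft_torque'],2))
E
```

```text
t: 32.05
ee_pos: [620.3, 87.9, 148.9]
eef_rot: [-1.205, 1.206, -1.236]
ft_force: [2.6, 0.3, -3.9]
opening: 0.17
t 32.05 stand xy [ 20.  109.4] theta 90 out err -0.6 yaw err(deg, turn by) 0.1 z 148.9 F stand [ 2.6  0.4 -3.9] tilt [ 0.01  -0.014] op 0.17 j6 0.12
[-0.07 -0.62  0.09]
```

```bash
python3 -m creep '[[0,0,0.005,0,-1],[0,0,0.003,0,-1],[0,0,0,0,-1]]'; python3 - <<'E'
from h import *
rail();o=robot.get_obs();print(np.round(o['ft_torque'],2))
im,d=robot.read_camera('side');cv2.imwrite('pics/s32.png',cv2.resize(im[170:250,290:370],None,fx=7,fy=7,interpolation=cv2.INTER_CUBIC))
rail()
E
```

```text
t: 32.42
ee_pos: [628.4, 88.0, 149.0]
eef_rot: [-1.206, 1.206, -1.234]
ft_force: [-4.9, 0.0, -2.4]
opening: 0.172
t 32.42 stand xy [ 28.1 109.7] theta 90 out err -0.3 yaw err(deg, turn by) 0.2 z 149.0 F stand [-4.9 -0.1 -2.4] tilt [ 0.009 -0.014] op 0.172 j6 0.12
[-0.13  0.97  0.07]
t 32.48 stand xy [ 28.1 109.7] theta 90 out err -0.3 yaw err(deg, turn by) 0.2 z 149.0 F stand [-3.2  0.4 -3. ] tilt [ 0.009 -0.014] op 0.168 j6 0.12
```

View pics/s32.png

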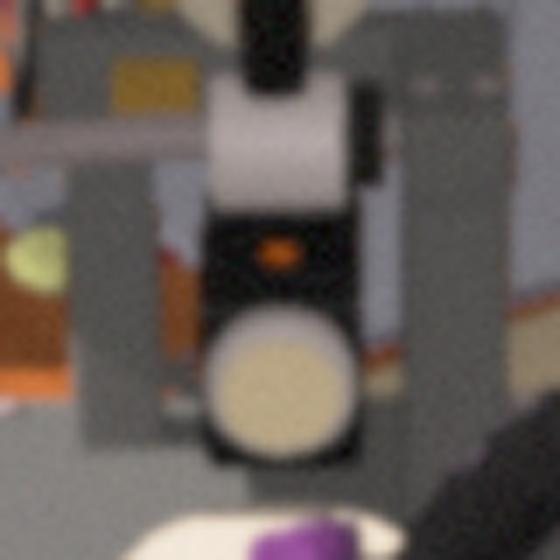

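```bash
python3 -m creep '[[0,0,0.002,0,-1],[0,0,0.001,0,-1]]'; python3 - <<'E'
from h import *
rail();o=robot.get_obs();print(np.round(o['ft_torque'],2))
E
python3 -m creep '[[0,0,0.002,0,-1],[0,0,0,0,-1]]'; python3 - <<'E'
from h import *
rail();o=robot.get_obs();print(np.round(o['ft_torque'],2))
im,d=robot.read_camera('side');cv2.imwrite('pics/s33.png',cv2.resize(im[170:250,290:370],None,fx=7,fy=7,interpolation=cv2.INTER_CUBIC))
E
```

```text
t: 32.72
ee_pos: [628.8, 87.9, 149.1]
eef_rot: [-1.211, 1.21, -1.231]
ft_force: [-12.8, 0.6, 1.6]
opening: 0.173
t 32.73 stand xy [ 28.5 109.6] theta 90 out err -0.4 yaw err(deg, turn by) 0.2 z 149.1 F stand [-12.9   0.4   1.6] tilt [ 0.003 -0.014] op 0.173 j6 0.12
[0.06 2.61 0.14]
t: 32.98
ee_pos: [628.7, 88.0, 149.2]
eef_rot: [-1.216, 1.214, -1.228]
ft_force: [-0.1, 1.0, -3.2]
opening: 0.172
t 32.98 stand xy [ 28.4 109.7] theta 90 out err -0.3 yaw err(deg, turn by) 0.3 z 149.2 F stand [-0.1  1.  -3.2] tilt [-0.003 -0.014] op 0.172 j6 0.12
[0.14 0.04 0.06]
```

View pics/s33.png

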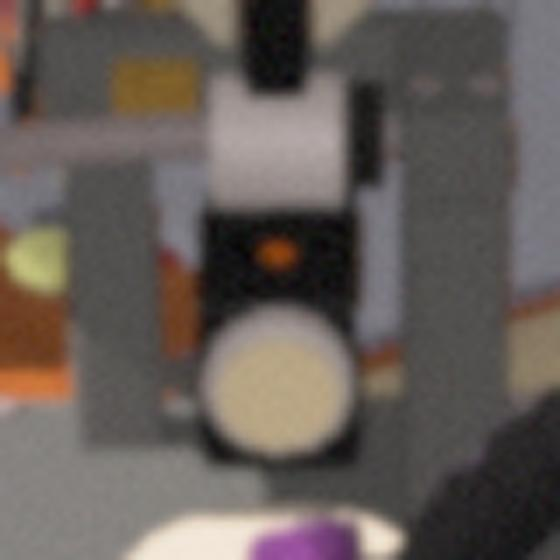

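```bash
python3 -m creep '[[0,0,0.004,0,-1]]'; python3 - <<'E'
from h import *
rail()
E
python3 -m creep '[[0,0,0.003,0,-1]]'; python3 - <<'E'
from h import *
rail()
E
python3 -m creep '[[0,0,0,0,-1],[0,0,0,0,-1]]'; python3 - <<'E'
from h import *
rail()
E
```

```text
t: 33.15
ee_pos: [630.4, 87.8, 149.6]
eef_rot: [-1.221, 1.218, -1.225]
ft_force: [-37.8, -2.5, 18.3]
opening: 0.178
t 33.15 stand xy [ 30.1 109.6] theta 90 out err -0.4 yaw err(deg, turn by) 0.3 z 149.6 F stand [-37.7  -3.2  18.3] tilt [-0.009 -0.015] op 0.178 j6 0.12
t: 33.28
ee_pos: [630.6, 87.8, 149.6]
eef_rot: [-1.227, 1.223, -1.222]
ft_force: [-32.3, -0.8, 10.7]
opening: 0.175
t 33.27 stand xy [ 30.3 109.6] theta 90 out err -0.4 yaw err(deg, turn by) 0.3 z 149.6 F stand [-32.2  -1.4  10.7] tilt [-0.016 -0.015] op 0.175 j6 0.12
t: 33.52
ee_pos: [629.2, 88.0, 149.4]
eef_rot: [-1.23, 1.225, -1.22]
ft_force: [-1.3, -0.4, -2.8]
opening: 0.172
t 33.52 stand xy [ 28.9 109.7] theta 90 out err -0.3 yaw err(deg, turn by) 0.3 z 149.4 F stand [-1.3 -0.4 -2.8] tilt [-0.02  -0.015] op 0.172 j6 0.12
```

```bash
python3 -m creep '[[0,0,-0.003,0,-1],[0,0,0,0,-1]]'; python3 - <<'E'
from h import *
rail()
E
python3 -m creep '[[0,0,-0.002,0,-1]]'; python3 - <<'E'
from h import *
rail()
E
```

```text
t: 33.78
ee_pos: [626.6, 88.0, 149.6]
eef_rot: [-1.228, 1.224, -1.221]
ft_force: [0.2, 0.5, -3.0]
opening: 0.17
t 33.77 stand xy [ 26.3 109.6] theta 90 out err -0.4 yaw err(deg, turn by) 0.3 z 149.6 F stand [ 0.2  0.5 -3. ] tilt [-0.018 -0.015] op 0.17 j6 0.12
t: 33.9
ee_pos: [624.9, 88.0, 149.7]
eef_rot: [-1.227, 1.223, -1.221]
ft_force: [6.9, -0.7, -3.3]
opening: 0.168
t 33.9 stand xy [ 24.6 109.6] theta 90 out err -0.4 yaw err(deg, turn by) 0.3 z 149.7 F stand [ 6.9 -0.5 -3.3] tilt [-0.017 -0.015] op 0.168 j6 0.12
```

```bash
python3 -m creep '[[0,0,-0.002,0,-1]]'; python3 - <<'E'
from h import *
rail()
E
python3 -m creep '[[0,0,-0.002,0,-1]]'; python3 - <<'E'
from h import *
rail()
im,d=robot.read_camera('side');cv2.imwrite('pics/s35.png',cv2.resize(im[170:250,290:370],None,fx=7,fy=7,interpolation=cv2.INTER_CUBIC))
rail()
E
```

```text
t: 34.02
ee_pos: [624.2, 87.9, 150.2]
eef_rot: [-1.224, 1.22, -1.223]
ft_force: [15.6, 0.5, -8.4]
opening: 0.17
t 34.02 stand xy [ 23.9 109.5] theta 90 out err -0.5 yaw err(deg, turn by) 0.3 z 150.2 F stand [15.6  0.8 -8.4] tilt [-0.013 -0.015] op 0.17 j6 0.12
t: 34.15
ee_pos: [623.8, 87.9, 150.3]
eef_rot: [-1.221, 1.217, -1.226]
ft_force: [16.9, 0.6, -9.5]
opening: 0.167
t 34.15 stand xy [ 23.5 109.5] theta 90 out err -0.5 yaw err(deg, turn by) 0.3 z 150.3 F stand [16.9  0.8 -9.5] tilt [-0.008 -0.015] op 0.167 j6 0.12
t 34.2 stand xy [ 23.5 109.5] theta 90 out err -0.5 yaw err(deg, turn by) 0.3 z 150.4 F stand [ 14.5   0.9 -10.3] tilt [-0.008 -0.015] op 0.171 j6 0.12
```

View pics/s35.png

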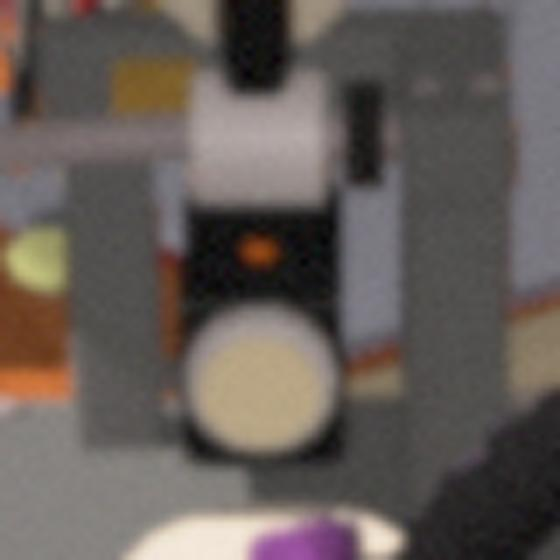

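```bash
python3 -m creep '[[0,0.001,0.003,0,-1],[0,0.0015,0,0,-1],[0,0.0005,0,0,-1]]'; python3 - <<'E'
from h import *
rail()
E
```

```text
t: 34.58
ee_pos: [627.2, 88.2, 148.1]
eef_rot: [-1.218, 1.216, -1.226]
ft_force: [-0.8, 2.0, 3.0]
opening: 0.168
t 34.58 stand xy [ 26.9 109.8] theta 90 out err -0.2 yaw err(deg, turn by) 0.3 z 148.1 F stand [-0.9  2.   3. ] tilt [-0.006 -0.014] op 0.168 j6 0.12
```

```bash
python3 -m creep '[[0,0,0,0,0],[0,0,0,0,0],[0,0,0,0,0],[0,0,0,0,0]]'; python3 -m creep '[[0,-0.02,0,0,0],[0,-0.03,0,0,0],[0,-0.03,0,0,0],[0,-0.02,0,0,0]]'; python3 - <<'E'
from h import *
rail()
im,d=robot.read_camera('side');cv2.imwrite('pics/s36.png',cv2.resize(im[130:290,210:400],None,fx=4,fy=3.7))
E
```

```text
t: 35.08
ee_pos: [627.1, 87.9, 148.4]
eef_rot: [-1.219, 1.216, -1.226]
ft_force: [-0.1, 0.1, 0.1]
opening: 0.494
t: 35.58
ee_pos: [627.4, 89.3, 254.2]
eef_rot: [-1.219, 1.216, -1.226]
ft_force: [0.0, -0.9, 0.1]
opening: 0.502
t 35.58 stand xy [ 27. 111.] theta 90 out err 1.0 yaw err(deg, turn by) 0.3 z 254.2 F stand [ 0.  -0.9  0.1] tilt [-0.006 -0.015] op 0.502 j6 0.12
```

View pics/s36.png

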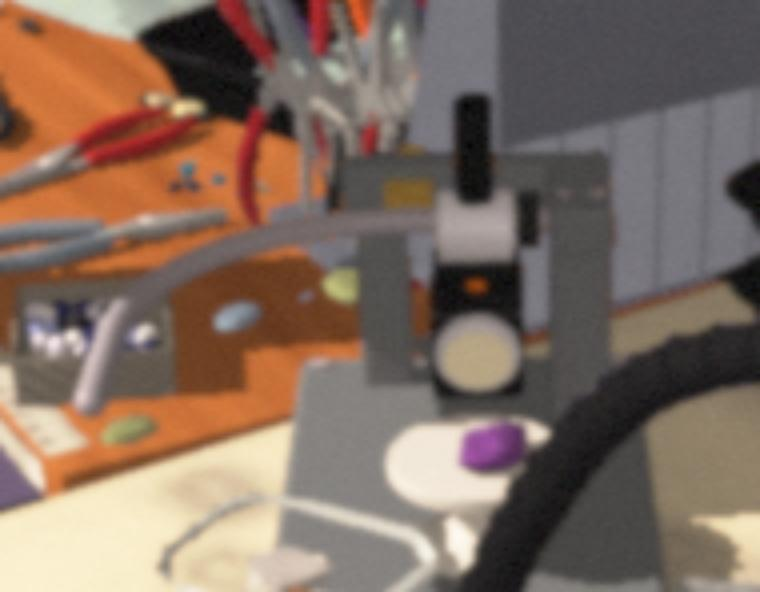

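```bash
python3 -m creep '[[0,-0.01,-0.04,0,0],[0,0,-0.05,0,0],[0,0,-0.05,0,0],[0,0,-0.03,0,0],[0,0,0,0,0]]'; python3 - <<'E'
from h import *
show()
im,d=robot.read_camera('top');cv2.imwrite('pics/t37.png',cv2.resize(im[185:305,160:320],None,fx=5,fy=5))
_,P=cloud('top',d,0,0,640,480);X=P[(P[:,0]>600)&(P[:,0]<660)&(P[:,1]>60)&(P[:,1]<112)&(P[:,2]>165)]
if len(X)>5:print(len(X),cv2.minAreaRect(X[:,:2].astype(np.float32)),X[:,2].max())
E
```

```text
t: 36.25
ee_pos: [453.2, 91.6, 267.6]
eef_rot: [-1.216, 1.214, -1.228]
ft_force: [-0.9, -0.4, 0.6]
opening: 0.501
t 36.25 p [453.2  91.6 267.6] yaw -0.7 F [-0.9 -0.4  0.6] op 0.501 j [ 0.15 -0.36  1.8  -0.01  1.71  0.16] tilt [-0.003 -0.014 -1.   ]
162 ((626.2391357421875, 85.8055648803711), (25.444889068603516, 14.86334228515625), 89.93621063232422) 182.77470620428699
```

View pics/t37.png

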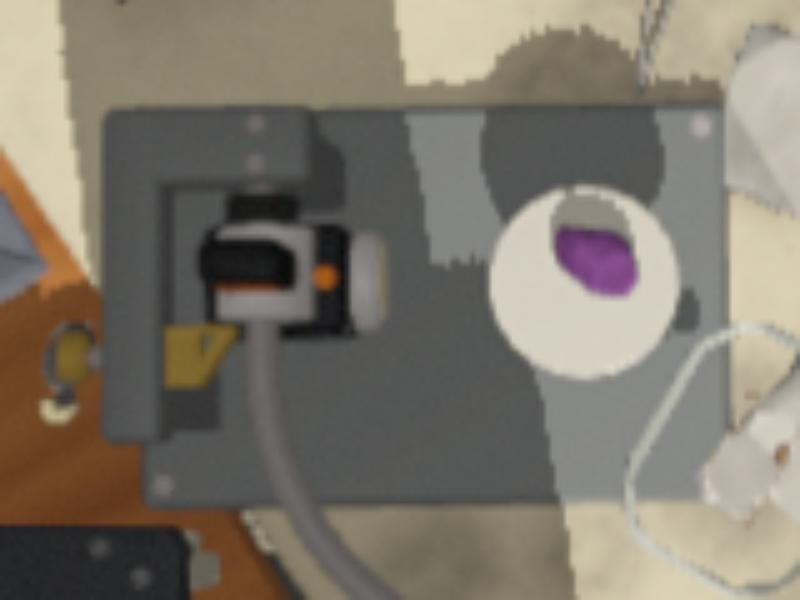

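The top view shows the lamp's tube between the stop (about (262,205)) and the latch nose (about (235,330)). The latch is fully out, as in the first picture, the lens faces the stone, and the stone is still on its stage. I'm handing in.

```bash
python3 - <<'E'
from workcell import robot
print(robot.finish_job(), robot.get_obs()['t'])
E
```

```text
the job is handed in; nothing more can be done
the job is handed in; nothing more can be done
```

The lamp is hanging on the rail between the latch and the rubber stop, with its lens towards the stone. I handed the job in shortly after t = 36.3 s, and the system reported no verdict.

- **Standing it up:** My first grasp lifted the lamp rigidly instead of letting it pivot. I regripped the grip's end, shook and dragged the lamp to about 63°, and let go. It dropped onto its foot, and the side view showed it upright.
- **Threading and latching:** I regripped the lamp on top, threaded it and slid it round the bend. Side forces peaked at about 10 N as it came off the bend. I pushed it firmly onto the stop (38 N) and tugged back. The latch took about 15–17 N and the lamp held after about 4–5 mm of play.
- **Last checks:** The top picture shows the latch fully out behind the tube and the stone still on its stage. The side picture shows the lamp upright and free of the gripper. I looked at the stone only by eye and did not recheck the jar or tweezers, but the arm never worked near them.
- **Disagreements:** My stand position was off by about 3 mm along the rail: the stop came at a computed 28.5–30 mm instead of 32 mm. The tool also picked up a tilt of up to about 2.6° that the moves could not correct directly. It was under 1° at the end.
- **Extra pressing:** While trying to level that tilt I pressed the open fingers on the bench with about 44 N vertically (48 N at the wrist in all). I took this to be outside the 40 N limit, which names the arm and the gripper's body.

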